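# Clear the press bed, fit platen and guard, close the lever

### The arm

A 7-joint arm with a two-finger parallel gripper is mounted at the origin on the work surface. World frame = base frame: x ahead of the robot, y to its left, z up, the work surface at z = 0. Lengths are in m, angles in rad, forces in N, time in s.
With the tool pointing down it reaches from about 0.35 to 0.9 m from the base axis. Payload 8.1 kg.
Tool frame: the origin (TCP) lies midway between the tips of the shut fingers; the grasp point (between the pads) lies 19 mm behind it; z points along the fingers, y is the line along which they close (so a half turn about z gives the same grasp; the last joint's range is limited). The gripper opens to 92 mm and grips with 3 to 60 N. Pads are 19 mm wide; open, the fingers measure 130 mm over their backs; the gripper's body (75 mm by 190 mm) begins 47 mm behind the grasp point.
Start: joints at [-1.291, 0.434, 0.025, 1.573, -0.012, 1.134, -0.075], TCP at [0.233, 0.58, 0.227] pointing down, gripper open.
Joint ranges: [-2.62, 2.62], [-0.44, 2.09], [-1.27, 1.32], [0.08, 2.57], [-1.32, 4.46], [0.12, 2], [-2.74, 2.74]. Speed limits (rad/s): [2.22, 2.22, 3.01, 3.01, 3.14, 3.14, 3.14].

### API

Orientations are given as a rotation vector (axis times angle).
In Python, from cell import arm gives the robot as it stands.
- The arm moves only by the tool move_arm, never from a script. Its argument "motion" is a list of rows, each an object of numbers: "tx", "ty", "tz": the shift along the tool's x, y, z normalised to -1 to 1, where 1 is 1000 mm; "twist": the turn about the tool's z normalised to -1 to 1, where 1 is pi/2 rad. In form: [{"tx": .., "ty": .., "tz": .., "twist": ..}, ...]. A call has 1 to 12 rows; each row shifts and turns the commanded pose from where the row before left it, along the tool's axes as they then stand; what a row does not reach is not made up. A row lasts 1/10 s, in which the tool goes at most 50 mm and 8.59 degrees, less where a joint would pass 70% of its speed; a pose out of reach is approached as far as the arm can. A call with a number of a shift or a turn outside -1 to 1 is refused whole. A call with a gripper value outside its range is refused whole. "gripper" is the gripper's target within -1 to 1 (shut at 1, half-way at 0, fully open at -1), set as the call begins (left out, the last holds). The fingers move at their own pace and stop on an object; "squeeze" is the grip in N (left out, the last holds). Time passes only in rows, so rows that do not move let the fingers close. It gives the time, the measured TCP pose, the force, the opening and the grip force at its end, in the units of the state.
- arm.observe(): the state, without advancing time (a new reading comes with each control period).
- arm.get_image(name): name is "side" or "top"; returns the picture (420x560x3 uint8, red, green, blue); there is no depth.
- arm.calibration(name): a dict with "K" (3x3 intrinsics, pixels), "T" (4x4, takes a point from camera to world coordinates). Camera axes: x right, y down, z forward; pixel columns grow to the right and rows downward; lengths in m; the calibration is good to about 2 mm. A picture is of the moment at which its call begins. calibration takes no time and is no camera call.
- arm.sign_off(): hands the job in; it is judged then, once.
Trained networks look in the newest picture that a camera, given by its name, has taken for a name from the list of things; names that differ only in an ending like _2 or _b are one class to them, and where a whole thing is asked for, a point or a joint stands for the part that bears it (a point fixed in the world has none). Each returns a list of dicts, best first, with "conf" (0 to 1); they miss things now and then, are a little off and sometimes report something else, mostly with a low value. They report only what shows in the picture. A call takes as long as a camera call. They do not tell look-alikes from the thing itself.
- arm.look_for(camera, query): "point" ([column, row] as shares, 0 to 1, of the picture: columns of its width, rows of its height, amid what is visible of it).
- arm.regions_of(camera, query): "region" (420x560 bool, what is visible of it) and "point" ([column, row] as shares, 0 to 1, of the picture: columns of its width, rows of its height, amid what is visible of it).
- arm.place_of(camera, query): "point" ([column, row] as shares, 0 to 1, of the picture: columns of its width, rows of its height: a listed point, or the origin of a listed thing).
The state is a dict: "clock": time; "joints": joint angles; "dq": joint speeds; "joint_efforts": joint torques, N m; "position": TCP position; "ee_rot": TCP orientation; "force": force on the tool from outside, world axes, zero at the start; "ft_torque": the same for the moment, N m; "width": opening from 0.0 (shut) to 1.0 (fully open); "gripper_force": force on a finger pad.
Only numpy, scipy, OpenCV 4.12 (cv2) and the standard library are available. Lean on these libraries where they do the work, as an engineer would, in place of code of your own. Each camera call takes 0.05 s, during which the arm holds its last target. There are 200 camera calls.

### The job

With the scraper block, wipe every brass chip along the channel of the green press bed and off its open end into the chip tray (only the scraper may touch the chips, not the gripper or the platen), and put the scraper back upright on the middle of its rubber pad. Once the bed is clear, seat the round platen flat on it over the two brass pegs, then lay the grey rubber guard flat and centred on top of the platen's sleeve, and last swing the lever down until its foot rests on the guard, and leave it down. Leave the eyepiece barrel and the brass ring where they are.

Things in the scene. Friction and masses are not known exactly. Their poses are not given: they have to be found in the camera images.
- bed (a point): Centre of the fixed green press's bed, on the channel floor, 30 mm above the shelf. z up; the channel runs along y, 92 mm wide (x -46 to +46 mm), from its open end at y = -78 mm (chips drop into the tray) to a 9 mm high stop at y = +95 mm. Steel shoulders 39 mm wide along both sides rise 9 mm above the floor. Press position and yaw vary.
- peg_left (a point): Foot of a brass alignment peg, on top of the shoulder: at bed x = -62 mm, y = 0, z = +9 mm. The peg is upright, 8 mm thick, 14 mm high, with a tapered tip.
- peg_right (a point): Foot of the other brass alignment peg, the same, at bed x = +62 mm, y = 0, z = +9 mm.
- tray (a point): Middle of the inner floor (5 mm above the shelf) of the fixed aluminium chip tray at the channel's open end; axes as the bed's. Inside 128 mm (x) by 96 mm (y); rim 26 mm above the shelf, 4 mm lower than the channel floor, so a scraper can slide out over it.
- lever (a joint): Angle of the press lever, rad. 0 = level over the bed, its steel foot (30 mm across, over the bed centre) on the rubber guard that lies on a seated platen's sleeve; grows as it is raised; starts at 1.6 to 1.9 (about upright, clear of the bed), stop at 2.0. Stiff pivot: stays where left; a few newtons at the handle move it.
- lever_pivot (a point): On the lever's pivot axis, which is parallel to the bed's x: at bed x = 0, y = +190 mm, z = +85 mm, between two green cheeks that end 20 mm higher. Lowered, the lever points from here to bed -y.
- lever_handle (a point): On the axis of the lever's black handle, a round bar 20 mm thick, parallel to the bed's x, 230 mm from the pivot axis. The bar sticks out on the robot's side of the lever, bed x = -11 to -75 mm; this point is at x = -50 mm and can be gripped from above through the whole swing.
- platen_grip (a point): Centre of the aluminium sleeve (40 mm across, 40 mm high) standing on the loose round steel platen, 0.6 kg in all; 35 mm above the underside, z up. Plate 100 mm across, 8 mm thick (28 to 20 mm below this point), boss 80 mm across, 7 mm deep beneath it. Lugs with 12 mm peg holes at x = -62 and +62 mm; either way round fits. Seated: 37 mm above point bed, x axes parallel.
- scraper_grip (a point): In the black handle of the loose scraper block (0.18 kg), 42 mm above its underside, z up. Handle 20 mm thick (x) by 40 mm (y), 20 to 60 mm above the underside; orange foot block 34 mm (x) by 46 mm (y) by 20 mm high, which wipes along its own x. Starts on the rubber pad.
- rest_top (a point): Centre of the top face (4 mm above the shelf) of the fixed dark rubber pad, 90 by 110 mm (x by y), on which the scraper starts and to which it is returned.
- barrel: Black nylon eyepiece barrel standing on the shelf, 42 mm across, 62 mm high, origin at the centre of its underside. Not part of the job.
- comp_ring: Brass compression ring lying on the shelf, 48 mm across, 9 mm high, origin at the centre of its underside. Not part of the job.
- guard_mid (a point): Centre of the loose grey rubber guard, a round flat puck 50 mm across and 14 mm thick, lying on the shelf, z up. On the sleeve of the seated platen this point is 64 mm above point bed.
- chip0_mid (a point): Centre of a loose brass chip, 16 by 11 by 7 mm, that starts lying in the channel of the press bed. Three to six of the six chips are there; the others are absent.
- chip1_mid (a point): Centre of a loose brass chip, 16 by 11 by 7 mm, that starts lying in the channel of the press bed. Three to six of the six chips are there; the others are absent.
- chip2_mid (a point): Centre of a loose brass chip, 16 by 11 by 7 mm, that starts lying in the channel of the press bed. Three to six of the six chips are there; the others are absent.
- chip3_mid (a point): Centre of a loose brass chip, 16 by 11 by 7 mm, that starts lying in the channel of the press bed. Three to six of the six chips are there; the others are absent.
- chip4_mid (a point): Centre of a loose brass chip, 16 by 11 by 7 mm, that starts lying in the channel of the press bed. Three to six of the six chips are there; the others are absent.
- chip5_mid (a point): Centre of a loose brass chip, 16 by 11 by 7 mm, that starts lying in the channel of the press bed. Three to six of the six chips are there; the others are absent.
There are look-alikes about, which are no part of the job. What is shaped like the part that bears scraper_grip but pink, purple or turquoise is not meant.

How it is judged:
On the way, in this order (a step that is already met when the one before it is completed fails the run):
1. every chip present lies in the chip tray (x of chip0_mid in the frame of tray between -0.065 and 0.065 m and y of chip0_mid in the frame of tray between -0.05 and 0.05 m and z of chip0_mid in the frame of tray between -0.003 and 0.023 m and x of chip1_mid in the frame of tray between -0.065 and 0.065 m and y of chip1_mid in the frame of tray between -0.05 and 0.05 m and z of chip1_mid in the frame of tray between -0.003 and 0.023 m and x of chip2_mid in the frame of tray between -0.065 and 0.065 m and y of chip2_mid in the frame of tray between -0.05 and 0.05 m and z of chip2_mid in the frame of tray between -0.003 and 0.023 m and x of chip3_mid in the frame of tray between -0.065 and 0.065 m and y of chip3_mid in the frame of tray between -0.05 and 0.05 m and z of chip3_mid in the frame of tray between -0.003 and 0.023 m and x of chip4_mid in the frame of tray between -0.065 and 0.065 m and y of chip4_mid in the frame of tray between -0.05 and 0.05 m and z of chip4_mid in the frame of tray between -0.003 and 0.023 m and x of chip5_mid in the frame of tray between -0.065 and 0.065 m and y of chip5_mid in the frame of tray between -0.05 and 0.05 m and z of chip5_mid in the frame of tray between -0.003 and 0.023 m), for 0.2 s.
2. the platen is seated flat over both pegs, lever still up (horizontal distance between platen_grip and bed below 0.005 m and z of platen_grip in the frame of bed between 0.033 and 0.0395 m and angle between platen_grip's own z axis and vertical below 0.035 rad and angle between the x axis of platen_grip and the x axis of bed, either way round below 0.1 rad and value of joint lever above 0.2 rad), for 0.2 s.
3. the rubber guard lies centred on the sleeve, lever still up (all of step 2 and horizontal distance between guard_mid and platen_grip below 0.01 m and z of guard_mid in the frame of platen_grip between 0.0235 and 0.0295 m and angle between guard_mid's own z axis and vertical below 0.06 rad), for 0.2 s.
4. the lever is down on the guard (horizontal distance between platen_grip and bed below 0.005 m and z of platen_grip in the frame of bed between 0.033 and 0.0395 m and angle between platen_grip's own z axis and vertical below 0.035 rad and angle between the x axis of platen_grip and the x axis of bed, either way round below 0.1 rad and horizontal distance between guard_mid and platen_grip below 0.01 m and z of guard_mid in the frame of platen_grip between 0.0235 and 0.0295 m and angle between guard_mid's own z axis and vertical below 0.06 rad and value of joint lever below 0.035 rad), for 0.2 s.
At the end, for the whole second after the job is handed in: Chips in the tray, below bed level; platen over both pegs (5 mm of bed centre, 2.5 mm of full depth, level to 2 degrees); guard flat on the sleeve, 10 mm of its axis; lever below 0.035 rad, at rest; scraper upright, within 30 mm of its pad centre (all of step 1 and all of step 4 and horizontal distance between scraper_grip and rest_top below 0.03 m and z of scraper_grip in the frame of rest_top between 0.036 and 0.047 m and angle between scraper_grip's own z axis and vertical below 0.06 rad and velocity of joint lever between -0.02 and 0.02 rad/s); the robot touches nothing.
It fails at once if the gripper touches a chip (contact force between the fingers and chip0 above 0.5 N or contact force between the fingers and chip1 above 0.5 N or contact force between the fingers and chip2 above 0.5 N or contact force between the fingers and chip3 above 0.5 N or contact force between the fingers and chip4 above 0.5 N or contact force between the fingers and chip5 above 0.5 N).
It fails at once if the platen touches a chip (contact force between platen and chip0 above 0.5 N or contact force between platen and chip1 above 0.5 N or contact force between platen and chip2 above 0.5 N or contact force between platen and chip3 above 0.5 N or contact force between platen and chip4 above 0.5 N or contact force between platen and chip5 above 0.5 N).
It fails at once if a bystander is moved more than 25 mm (distance of any of barrel, comp_ring from where it was at the start of the episode above 0.025 m).
Of chip0, chip1, chip2, chip3, chip4, chip5 only 3 to 6 are there at a start; the rules pass over those that are not, and their reading is None.
At some moment in a run one of platen, scraper may be knocked a few centimetres aside while the robot is not near it.
It also fails if it takes over 210 s, if anything falls off the work surface, if the arm or the gripper's body presses on something with over 40 N, if the wrist force passes 120 N, or if a joint passes its speed limit or range.

## Working session

There is one attempt and no reset: what is moved stays moved. The work goes in short steps, Python scripts to look and compute and a tool call to move; the robot and the scene stay as the last step left them, time stands still between calls to the robot, and variables do not carry over. Pictures are saved under pics/ and viewed, at most 14 in all, crops included, and the job is handed in when it is done.

Besides the shell and the picture viewer there is one more tool, called after "Call:" as name([rows], argument=value, ...), one row to a line, values as JSON. move_arm: Moves the arm, as the interface text tells. Scaled input: -1 to 1 covers 1000 mm each way for a shift and pi/2 rad each way for a turn. Its arguments: {"type":"object","properties":{"motion":{"type":"array","items":{"type":"object","properties":{"tx":{"type":"number"},"ty":{"type":"number"},"tz":{"type":"number"},"twist":{"type":"number"}}}},"gripper":{"type":"number"},"squeeze":{"type":"number"}},"required":["motion"]}

```bash
mkdir -p pics; cat > h.py <<'E'
import numpy as np, cv2
from cell import arm
from scipy.spatial.transform import Rotation as R
def save(cam,fn,crop=None,s=1):
    im=arm.get_image(cam)[:,:,::-1]
    if crop: im=im[crop[1]:crop[3],crop[0]:crop[2]]
    cv2.imwrite('pics/'+fn,cv2.resize(im,None,fx=s,fy=s,interpolation=cv2.INTER_CUBIC))
def ray(cam,p):
    c=arm.calibration(cam);K=np.array(c['K']);T=np.array(c['T'])
    d=T[:3,:3]@np.linalg.solve(K,[p[0]*560,p[1]*420,1]);return T[:3,3],d/np.linalg.norm(d)
def onz(cam,p,z):
    o,d=ray(cam,p);return o+d*(z-o[2])/d[2]
def tri(ps):
    A=np.zeros((3,3));b=np.zeros(3)
    for cam,p in ps:
        o,d=ray(cam,p);M=np.eye(3)-np.outer(d,d);A+=M;b+=M@o
    X=np.linalg.solve(A,b);return X,[round(1e3*float(np.linalg.norm(np.cross(X-ray(c,p)[0],ray(c,p)[1]))),1) for c,p in ps]
def proj(cam,X):
    c=arm.calibration(cam);T=np.linalg.inv(np.array(c['T']));q=np.array(c['K'])@(T[:3,:3]@X+T[:3,3]);return q[:2]/q[2]
E
python3 - <<'E'
from h import *
np.set_printoptions(precision=3,suppress=True)
save('side','s0.png');save('top','t0.png')
for q in ['bed','peg_left','peg_right','tray','lever_pivot','lever_handle','platen_grip','scraper_grip','rest_top','guard_mid','barrel','comp_ring','chip0_mid']:
    r={}
    for c in ['side','top']:
        r[c]=arm.place_of(c,q)
        print(q,c,[(np.round(d['conf'],2),np.round(np.array(d['point'])*[560,420]).tolist()) for d in r[c]])
    if r['side'] and r['top']: print('   ',*tri([(c,r[c][0]['point']) for c in r]))
print(arm.observe())
E
```

```text
bed side [(np.float64(0.9), [220.0, 236.0]), (np.float64(0.18), [194.0, 225.0])]
bed top [(np.float64(0.75), [287.0, 179.0])]
    [ 0.634 -0.01   0.02 ] [2.2, 2.2]
peg_left side [(np.float64(0.68), [247.0, 234.0]), (np.float64(0.17), [306.0, 246.0])]
peg_left top []
peg_right side [(np.float64(0.79), [196.0, 224.0]), (np.float64(0.22), [192.0, 270.0])]
peg_right top [(np.float64(0.87), [291.0, 157.0])]
    [ 0.697 -0.024  0.039] [4.0, 4.0]
tray side [(np.float64(0.87), [230.0, 206.0]), (np.float64(0.33), [226.0, 241.0])]
tray top [(np.float64(0.89), [329.0, 181.0])]
    [ 0.633 -0.141 -0.002] [1.4, 1.4]
lever_pivot side [(np.float64(0.59), [194.0, 270.0]), (np.float64(0.36), [312.0, 329.0])]
lever_pivot top [(np.float64(0.58), [222.0, 168.0])]
    [0.643 0.179 0.122] [4.3, 4.3]
lever_handle side [(np.float64(0.96), [203.0, 188.0]), (np.float64(0.45), [214.0, 408.0])]
lever_handle top [(np.float64(0.73), [207.0, 164.0])]
    [0.598 0.188 0.345] [3.5, 3.5]
platen_grip side [(np.float64(0.61), [325.0, 181.0])]
platen_grip top [(np.float64(0.9), [359.0, 260.0])]
    [ 0.38  -0.219  0.046
[... 800 characters left out ...]
320.0])]
barrel top [(np.float64(0.56), [289.0, 251.0])]
    [ 0.417 -0.013 -0.004] [2.8, 2.8]
comp_ring side []
comp_ring top [(np.float64(0.49), [161.0, 204.0])]
chip0_mid side []
chip0_mid top [(np.float64(0.65), [224.0, 171.0])]
{'clock': 1.4, 'joints': array([-1.291,  0.434,  0.025,  1.573, -0.012,  1.134, -0.075]), 'dq': array([ 0.   ,  0.001,  0.001,  0.001,  0.   , -0.001,  0.   ]), 'joint_efforts': array([ -0.   , -66.766,   0.984, -31.48 ,  -0.061,   0.033,   0.   ]), 'position': array([0.233, 0.58 , 0.227]), 'ee_rot': array([0.598, 3.084, 0.   ]), 'force': array([-0.248,  0.116,  0.046]), 'ft_torque': array([0.016, 0.053, 0.022]), 'gripper_force': 0.0, 'width': 1.0044664336564577}
```

View pics/s0.png

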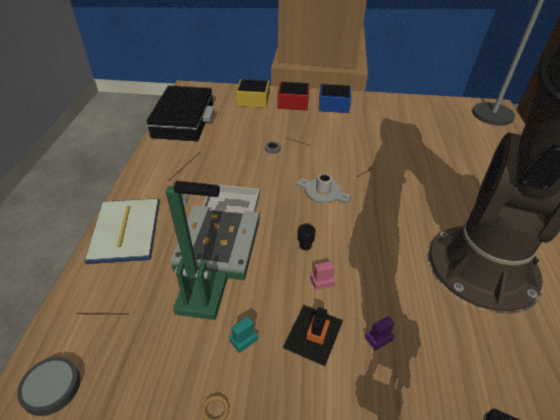

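View pics/t0.png

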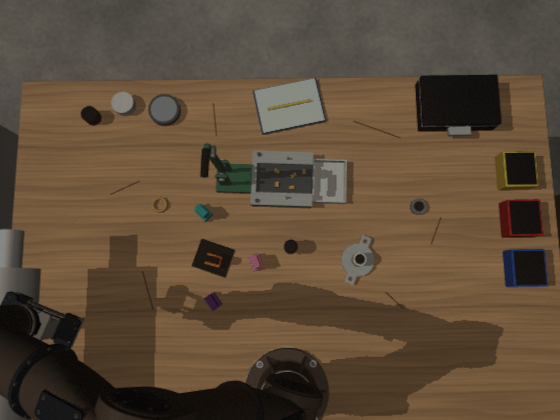

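The side view shows the orange scraper on the dark pad at (318,325), with pink (322,275), turquoise (243,334) and purple (381,332) look-alikes. The press is at (215,240), the platen at (324,188) and the guard at (273,147). In the top view the scraper is at (213,259), the guard at (419,206), the bed at (284,180) and the platen at (359,260). The orange block is the one meant, because the others have the excluded colours. I'll confirm that with enlarged crops.

```bash
python3 - <<'E'
from h import *
save('top','t1.png',(190,135,360,285),4);save('side','s1.png',(165,165,355,365),3)
np.set_printoptions(precision=3,suppress=True)
for q in ['chip','scraper_grip','platen_grip','guard_mid','rest_top']:
  for c in ['side','top']:
    try:
        for d in arm.regions_of(c,q if q!='chip' else 'chip0_mid')[:8]:
            r=d['region'];ys,xs=np.nonzero(r);print(q,c,round(d['conf'],2),np.round(np.array(d['point'])*[560,420]),r.sum(),xs.min(),xs.max(),ys.min(),ys.max())
    except Exception as e: print(q,e)
E
```

```text
scraper_grip side 0.96 [243. 332.] 647 229 256 317 351
scraper_grip side 0.96 [382. 333.] 686 365 394 316 350
scraper_grip side 0.74 [321. 273.] 562 310 334 261 290
scraper_grip top 0.73 [212. 160.] 481 201 225 144 177
scraper_grip top 0.66 [211. 259.] 185 205 222 253 266
scraper_grip top 0.63 [200. 214.] 192 195 212 204 220
scraper_grip top 0.51 [258. 263.] 156 250 262 254 270
scraper_grip top 0.45 [211. 300.] 173 206 221 293 310
platen_grip side 0.93 [325. 190.] 981 295 350 174 202
platen_grip top 0.94 [360. 262.] 937 342 373 236 283
platen_grip top 0.38 [285. 176.] 6128 201 346 144 207
guard_mid side 0.72 [325. 191.] 988 297 351 173 203
guard_mid side 0.57 [273. 147.] 142 265 279 141 152
guard_mid side 0.31 [210. 241.] 9298 166 258 180 319
guard_mid top 0.52 [414. 205.] 188 410 425 200 214
rest_top side 0.72 [311. 337.] 1672 283 341 305 365
rest_top side 0.54 [209. 242.] 8874 166 259 181 318
rest_top top 0.66 [211. 255.] 806 193 233 240 275
rest_top top 0.55 [281. 179.] 6340 201 346 144 207
```

View pics/t1.png

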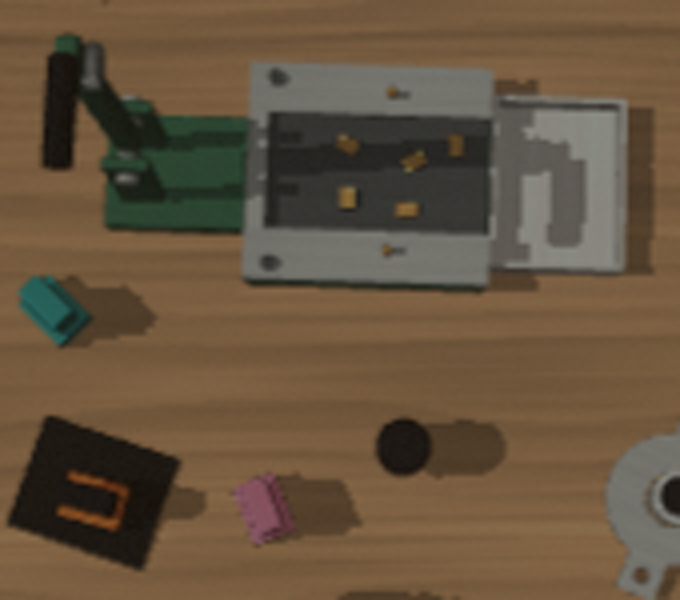

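View pics/s1.png

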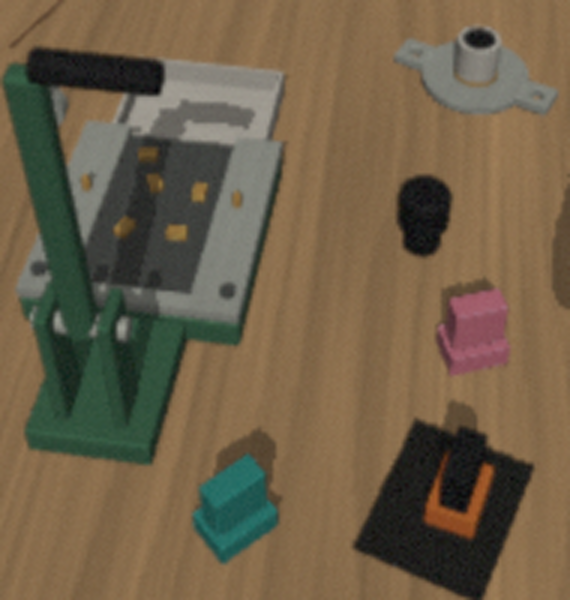

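The top crop shows five chips in the channel, at crop (347,145), (413,160), (456,146), (347,197) and (406,210). The orange scraper on the pad is at crop (95,500), and the pegs are at (389,250) and (392,92). Next I fit the poses from both views.

```bash
cat >> h.py <<'E'
from scipy.optimize import least_squares
def fit(obs,x0,fixz=None):
    # obs: (cam,px,py,[local xyz]); solves x,y,z,yaw (z optional fixed)
    def w(p,l):
        c,s=np.cos(p[3]),np.sin(p[3]);return np.array([p[0]+c*l[0]-s*l[1],p[1]+s*l[0]+c*l[1],p[2]+l[2]])
    def f(q):
        p=np.array(q) if fixz is None else np.array([q[0],q[1],fixz,q[2]])
        return np.concatenate([proj(o[0],w(p,o[3]))-[o[1],o[2]] for o in obs])
    s=least_squares(f,x0,loss='soft_l1',f_scale=1.)
    return s.x,np.round(s.fun.reshape(-1,2),1)
E
python3 - <<'E'
from h import *
np.set_printoptions(precision=4,suppress=True)
T=lambda x,y,l:('top',190+x/4,135+y/4,l)
S=lambda x,y,l:('side',165+x/3,165+y/3,l)
h=.009
obs=[T(388,250,[-.062,0,.016]),T(391,92,[.062,0,.016]),S(87,182,[.062,0,.016]),S(237,199,[-.062,0,.016]),
T(493,69,[.085,-.078,h]),T(489,279,[-.085,-.078,h]),S(283,142,[-.085,-.078,h]),
T(490,120,[.046,-.078,0]),T(489,235,[-.046,-.078,0]),S(231,140,[-.046,-.078,h]),S(132,137,[.046,-.078,h])]
for fz in (None,.030):
    x0=[.634,-.01,.03,0] if fz is None else [.634,-.01,0]
    print('press',*fit(obs,x0,fz))
# pad
obs=[T(50,415,[.045,.055,0]),T(180,460,[.045,-.055,0]),T(142,570,[-.045,-.055,0]),T(8,525,[-.045,.055,0]),
S(357,545,[.045,.055,0]),S(418,422,[.045,-.055,0]),S(532,465,[-.045,-.055,0]),S(478,600,[-.045,.055,0])]
print('pad',*fit(obs,[.4,.23,.004,-.3]))
# scraper foot; origin underside
obs=[T(68,470,[.017,.023,.02]),T(130,487,[.017,-.023,.02]),T(122,530,[-.017,-.023,.02]),T(57,515,[-.017,.023,.02]),
S(426,525,[.017,.023,0]),S(475,537,[-.017,.023,0]),S(427,498,[.017,.023,.02]),S(478,512,[-.017,.023,.02]),S(494,460,[-.017,-.023,.02])]
print('scr',*fit(obs,[.4,.23,.004,-.3]))
E
```

```text
press [ 0.6347 -0.0103  0.0268 -0.0317] [[ 0.1  0.3]
 [ 0.   0.3]
 [-0.6  0.8]
 [-0.4  0.4]
 [-0.3 -0. ]
 [ 0.2  1.3]
 [-1.   0.2]
 [ 0.2  0.2]
 [ 0.1  0.4]
 [ 1.3 -0.6]
 [-0.9 -3.2]]
press [ 0.6341 -0.0093 -0.0354] [[-0.3  0.3]
 [-0.2  0.2]
 [-0.7  0.1]
 [-0.3 -0.1]
 [-0.4 -0.1]
 [-0.2  1.4]
 [-0.8 -0.3]
 [-0.   0.2]
 [-0.2  0.4]
 [ 1.4 -1.2]
 [-0.8 -3.8]]
pad [ 0.3943  0.2191  0.0011 -0.3418] [[-0.3 -0.1]
 [ 0.6  0.1]
 [ 0.2  0.5]
 [ 0.   0.1]
 [-1.6  0.2]
 [-0.9 -1.4]
 [ 0.7  0.2]
 [ 0.6  0.7]]
scr [ 0.3861  0.2163  0.0084 -0.2299] [[ 0.4  0.7]
 [-0.3 -0.3]
 [-1.   0. ]
 [ 0.5  0.5]
 [-0.2 -2.3]
 [-0.1 -1.2]
 [ 0.1  1.4]
 [-0.2  2. ]
 [-0.  -0.2]]
```

```bash
cat >> h.py <<'E'
def plan(t,yaw=None):
    s=arm.observe();M=R.from_rotvec(s['ee_rot']).as_matrix();p=np.array(s['position'])
    y=np.arctan2(M[1,1],M[0,1]);print('yaw_y',round(y,4),'tilt',round(float(np.arccos(-M[2,2])),4),'p',np.round(p,4))
    dy=0
    if yaw is not None:
        dy=(yaw-y+np.pi)%(2*np.pi)-np.pi;print('twist total',round(-dy/(np.pi/2),4),'(alt half turn',round((-dy-np.sign(-dy)*np.pi)/(np.pi/2),4),')')
    Y=y+dy;d=np.array(t)-p
    print('tool shift after twist (mm): tx %.1f ty %.1f tz %.1f'%(1e3*(d[0]*-np.sin(Y)+d[1]*np.cos(Y)),1e3*(d[0]*np.cos(Y)+d[1]*np.sin(Y)),-1e3*d[2]))
E
python3 -c "
from h import *
plan([.387,.217,.15],-.23)"
```

```text
yaw_y 1.1879 tilt 0.0001 p [0.2335 0.5798 0.2267]
twist total 0.9027 (alt half turn -1.0973 )
tool shift after twist (mm): tx -318.2 ty 232.2 tz 76.7
```

Call:
move_arm([
  {"twist": 0.0904},
  {"twist": 0.0904},
  {"twist": 0.0904},
  {"twist": 0.0904},
  {"twist": 0.0904},
  {"twist": 0.0904},
  {"twist": 0.0904},
  {"twist": 0.0904},
  {"twist": 0.0904},
  {"twist": 0.0904},
], gripper=-0.3)

```text
invalid input
```

Call:
move_arm([
  {"tx": 0, "ty": 0, "tz": 0, "twist": 0.0903},
  {"tx": 0, "ty": 0, "tz": 0, "twist": 0.0903},
  {"tx": 0, "ty": 0, "tz": 0, "twist": 0.0903},
  {"tx": 0, "ty": 0, "tz": 0, "twist": 0.0903},
  {"tx": 0, "ty": 0, "tz": 0, "twist": 0.0903},
  {"tx": 0, "ty": 0, "tz": 0, "twist": 0.0903},
  {"tx": 0, "ty": 0, "tz": 0, "twist": 0.0903},
  {"tx": 0, "ty": 0, "tz": 0, "twist": 0.0903},
  {"tx": 0, "ty": 0, "tz": 0, "twist": 0.0903},
  {"tx": 0, "ty": 0, "tz": 0, "twist": 0.0903},
], gripper=-0.3)

```text
clock: 3.0
position: [0.2334, 0.5798, 0.2268]
ee_rot: [-2.468, -1.944, -0.0]
force: [-0.2, 0.6, -0.6]
width: 0.649
gripper_force: 0.0
```

Call:
move_arm([
  {"tx": -0.0318, "ty": 0.0232, "tz": 0.0077, "twist": 0},
  {"tx": -0.0318, "ty": 0.0232, "tz": 0.0077, "twist": 0},
  {"tx": -0.0318, "ty": 0.0232, "tz": 0.0077, "twist": 0},
  {"tx": -0.0318, "ty": 0.0232, "tz": 0.0077, "twist": 0},
  {"tx": -0.0318, "ty": 0.0232, "tz": 0.0077, "twist": 0},
  {"tx": -0.0318, "ty": 0.0232, "tz": 0.0077, "twist": 0},
  {"tx": -0.0318, "ty": 0.0232, "tz": 0.0077, "twist": 0},
  {"tx": -0.0318, "ty": 0.0232, "tz": 0.0077, "twist": 0},
  {"tx": -0.0318, "ty": 0.0232, "tz": 0.0077, "twist": 0},
  {"tx": -0.0318, "ty": 0.0232, "tz": 0.0077, "twist": 0},
  {"tx": 0, "ty": 0, "tz": 0, "twist": 0},
])

```text
clock: 4.1
position: [0.388, 0.212, 0.1493]
ee_rot: [2.468, 1.942, -0.002]
force: [-0.1, 0.1, 1.1]
width: 0.653
gripper_force: 0.0
```

```bash
python3 -c "
from h import *
save('side','s2.png',(225,230,405,380),4)
plan([.387,.217,.029],-.23)"
```

```text
yaw_y -0.2356 tilt 0.0005 p [0.3874 0.2148 0.1497]
twist total -0.0036 (alt half turn 1.9964 )
tool shift after twist (mm): tx 2.1 ty -0.9 tz 120.7
```

View pics/s2.png

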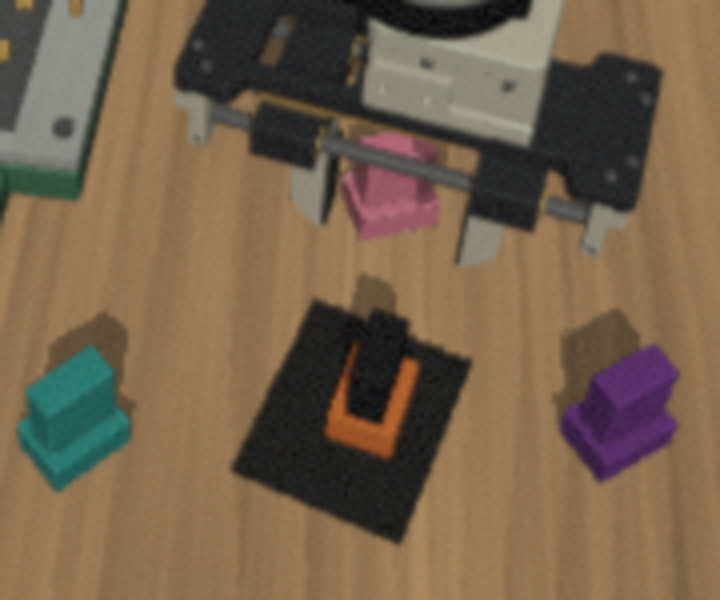

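The crop confirms the orange scraper is alone on the dark pad at crop (370,400), with the gripper above it. The pink, turquoise and purple blocks stand clear.

Call:
move_arm([
  {"tx": 0.002, "ty": -0.001, "tz": 0.025, "twist": 0},
  {"tx": 0, "ty": 0, "tz": 0.025, "twist": 0},
  {"tx": 0, "ty": 0, "tz": 0.025, "twist": 0},
  {"tx": 0, "ty": 0, "tz": 0.02, "twist": 0},
  {"tx": 0, "ty": 0, "tz": 0.016, "twist": 0},
  {"tx": 0, "ty": 0, "tz": 0.0097, "twist": 0},
  {"tx": 0, "ty": 0, "tz": 0, "twist": 0},
  {"tx": 0, "ty": 0, "tz": 0, "twist": 0},
])

```text
clock: 4.95
position: [0.3863, 0.2199, 0.0294]
ee_rot: [-2.462, -1.952, -0.001]
force: [0.4, 0.6, -0.3]
width: 0.647
gripper_force: 0.0
```

Call:
move_arm([
  {"tx": 0, "ty": 0, "tz": 0, "twist": 0},
  {"tx": 0, "ty": 0, "tz": 0, "twist": 0},
  {"tx": 0, "ty": 0, "tz": 0, "twist": 0},
  {"tx": 0, "ty": 0, "tz": 0, "twist": 0},
  {"tx": 0, "ty": 0, "tz": 0, "twist": 0},
  {"tx": 0, "ty": 0, "tz": 0, "twist": 0},
  {"tx": 0, "ty": 0, "tz": 0, "twist": 0},
  {"tx": 0, "ty": 0, "tz": 0, "twist": 0},
  {"tx": 0, "ty": 0, "tz": 0, "twist": 0},
  {"tx": 0, "ty": 0, "tz": 0, "twist": 0},
], gripper=1, squeeze=40)

```text
clock: 5.95
position: [0.3864, 0.2194, 0.0292]
ee_rot: [2.462, 1.951, 0.001]
force: [0.8, -0.4, 4.3]
width: 0.216
gripper_force: 39.9
```

```bash
python3 -c "
from h import *
plan([.387,.217,.15],-1.605)
s=arm.observe();print(s['width'],s['gripper_force'],s['force'])
for a in [(.0235,.055),(-.0235,.055),(0,.055)]:
  Y=-.034;x,y=a;print(.6342+np.cos(Y)*x-np.sin(Y)*y,-.0095+np.sin(Y)*x+np.cos(Y)*y)
np.set_printoptions(precision=3,suppress=True)
for px in [(347,145),(413,160),(456,146),(347,197),(406,210)]:
  X=onz('top',((190+px[0]/4)/560,(135+px[1]/4)/420),.035)
  d=X[:2]-[.6342,-.0095];print('chip bed xy',np.cos(.034)*d[0]-np.sin(.034)*d[1],np.sin(.034)*d[0]+np.cos(.034)*d[1])
"
```

```text
yaw_y -0.2306 tilt 0.0005 p [0.3864 0.2194 0.0292]
twist total 0.875 (alt half turn -1.125 )
tool shift after twist (mm): tx 0.7 ty 2.4 tz -120.8
0.2163049060790944 39.853774309158325 [ 0.75920004 -0.42121256  4.28515772]
0.6595560580426025 0.04466936699408781
0.6125832214257121 0.04626705913054953
0.6360696397341573 0.045468213062318664
chip bed xy 0.022753044298113718 0.032589982076444125
chip bed xy 0.011955259837783996 -0.0186380432217056
chip bed xy 0.023749823542626572 -0.051665315849378314
chip bed xy -0.018308412986471425 0.03162120598429376
chip bed xy -0.02755589955355991 -0.013979615067257176
```

Call:
move_arm([
  {"tx": 0, "ty": 0, "tz": -0.02, "twist": 0},
  {"tx": 0, "ty": 0, "tz": -0.02, "twist": 0.0795},
  {"tx": 0, "ty": 0, "tz": -0.02, "twist": 0.0795},
  {"tx": 0, "ty": 0, "tz": -0.02, "twist": 0.0795},
  {"tx": 0, "ty": 0, "tz": -0.02, "twist": 0.0795},
  {"tx": 0, "ty": 0, "tz": -0.02, "twist": 0.0795},
  {"tx": 0, "ty": 0, "tz": 0, "twist": 0.0795},
  {"tx": 0, "ty": 0, "tz": 0, "twist": 0.0795},
  {"tx": 0, "ty": 0, "tz": 0, "twist": 0.0795},
  {"tx": 0, "ty": 0, "tz": 0, "twist": 0.0795},
  {"tx": 0, "ty": 0, "tz": 0, "twist": 0.0795},
  {"tx": 0, "ty": 0, "tz": 0, "twist": 0.08},
])

```text
clock: 7.15
position: [0.3855, 0.2191, 0.1487]
ee_rot: [3.14, -0.062, -0.002]
force: [-0.2, -0.5, -1.4]
width: 0.214
gripper_force: 39.8
```

Call:
move_arm([
  {"tx": 0, "ty": 0.04, "tz": 0, "twist": 0},
  {"tx": 0, "ty": 0.04, "tz": 0, "twist": 0},
  {"tx": 0, "ty": 0.04, "tz": 0, "twist": 0},
  {"tx": 0, "ty": 0.04, "tz": 0, "twist": 0},
  {"tx": 0, "ty": 0.02, "tz": 0, "twist": 0},
  {"tx": 0.03, "ty": 0, "tz": 0, "twist": 0},
  {"tx": 0.03, "ty": 0, "tz": 0, "twist": 0},
  {"tx": 0.03, "ty": 0, "tz": 0, "twist": 0},
  {"tx": 0.03, "ty": 0, "tz": 0, "twist": 0},
  {"tx": 0.03, "ty": 0, "tz": 0, "twist": 0},
  {"tx": 0, "ty": 0, "tz": 0, "twist": 0},
])

```text
clock: 8.25
position: [0.533, 0.0341, 0.1486]
ee_rot: [3.139, -0.053, 0.003]
force: [-0.9, -1.0, -2.2]
width: 0.216
gripper_force: 39.9
```

```bash
cat >> h.py <<'E'
B=[.6342,-.0095,-.034]
def bed(x,y):
    c,s=np.cos(B[2]),np.sin(B[2]);return B[0]+c*x-s*y,B[1]+s*x+c*y
E
python3 -c "
from h import *
plan([*bed(.020,.065),.12],-1.605)"
```

```text
yaw_y -1.6048 tilt 0.0025 p [0.533  0.0341 0.1486]
twist total 0.0001 (alt half turn -1.9999 )
tool shift after twist (mm): tx 122.6 ty -24.9 tz 28.6
```

Call:
move_arm([
  {"tx": 0.03, "ty": -0.006, "tz": 0, "twist": 0},
  {"tx": 0.031, "ty": -0.006, "tz": 0, "twist": 0},
  {"tx": 0.031, "ty": -0.006, "tz": 0.01, "twist": 0},
  {"tx": 0.031, "ty": -0.007, "tz": 0.018, "twist": 0},
  {"tx": 0, "ty": 0, "tz": 0.02, "twist": 0},
  {"tx": 0, "ty": 0, "tz": 0.01, "twist": 0},
  {"tx": 0, "ty": 0, "tz": 0, "twist": 0},
])

```text
clock: 8.95
position: [0.6514, 0.055, 0.0892]
ee_rot: [3.141, -0.054, -0.007]
force: [-0.2, -0.5, -0.9]
width: 0.218
gripper_force: 39.9
```

```bash
python3 -c "
from h import *
save('side','s3.png',(160,170,300,310),4);save('top','t3.png',(200,130,360,240),4)
import cv2
a=cv2.imread('pics/s3.png');b=cv2.imread('pics/t3.png')
b=cv2.copyMakeBorder(b,0,560-440,0,0,cv2.BORDER_CONSTANT);c=np.hstack([a,b]);cv2.imwrite('pics/c3.png',cv2.resize(c,None,fx=.66,fy=.66))
plan([*bed(.020,.065),.056],-1.605)"
```

```text
yaw_y -1.6055 tilt 0.0005 p [0.653  0.0548 0.0915]
twist total -0.0003 (alt half turn 1.9997 )
tool shift after twist (mm): tx 3.4 ty -0.1 tz 35.5
```

View pics/c3.png

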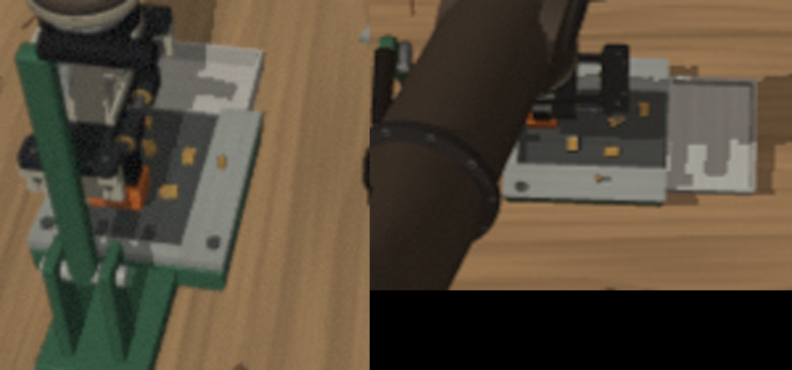

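```bash
python3 -c "
from h import *
s=arm.observe()['position']
for z in (0,.02):
  for lx,ly in((-.023,.017),(-.023,-.017)):
    c,q=np.cos(B[2]),np.sin(B[2]);P=np.array([s[0]+c*lx-q*ly,s[1]+q*lx+c*ly,s[2]-.0252+z])
    a=proj('side',P);b=proj('top',P);print(z,lx,ly,'side crop',(a-[160,170])*2.64,'top crop',(b-[200,130])*2.64+[370,0])
"
```

```text
0 -0.023 0.017 side crop [136.96481626 207.39428252] top crop [528.41885929 126.15621215]
0 -0.023 -0.017 side crop [146.5336055  178.08647646] top crop [558.15787468 126.77345266]
0.02 -0.023 0.017 side crop [134.77026543 191.49253687] top crop [527.51667541 122.07646472]
0.02 -0.023 -0.017 side crop [144.53656394 162.17694595] top crop [557.67718037 122.70213089]
```

The side view shows the orange foot centred within about 1 mm of where I expected it, in line with the +x half of the channel and clear of the chips. Next I lower it to the floor.

Call:
move_arm([
  {"tx": 0.003, "ty": 0, "tz": 0.012, "twist": 0},
  {"tx": 0, "ty": 0, "tz": 0.01, "twist": 0},
  {"tx": 0, "ty": 0, "tz": 0.008, "twist": 0},
  {"tx": 0, "ty": 0, "tz": 0.003, "twist": 0},
  {"tx": 0, "ty": 0, "tz": 0.001, "twist": 0},
  {"tx": 0, "ty": 0, "tz": 0.0, "twist": 0},
  {"tx": 0, "ty": 0, "tz": 0, "twist": 0},
])

```text
clock: 9.75
position: [0.657, 0.0549, 0.0574]
ee_rot: [-3.141, 0.054, -0.001]
force: [-0.0, 0.1, -1.2]
width: 0.214
gripper_force: 39.9
```

```bash
python3 -c "
from h import *
plan([*bed(.020,-.09),.056],-1.605)
print(arm.observe()['force'])"
```

```text
yaw_y -1.605 tilt 0.0006 p [0.657  0.0549 0.0574]
twist total 0.0 (alt half turn -2.0 )
tool shift after twist (mm): tx -0.5 ty 155.2 tz 1.4
[-0.04760402  0.0622684  -1.22171011]
```

Call:
move_arm([
  {"tx": 0, "ty": 0, "tz": 0.0012, "twist": 0},
  {"tx": 0, "ty": 0, "tz": 0, "twist": 0},
  {"tx": 0, "ty": 0, "tz": 0, "twist": 0},
])

```text
clock: 10.05
position: [0.6568, 0.055, 0.0559]
ee_rot: [-3.141, 0.054, -0.0]
force: [-0.0, -0.1, -1.7]
width: 0.213
gripper_force: 39.9
```

Call:
move_arm([
  {"tx": 0, "ty": 0.013, "tz": 0.0005, "twist": 0},
  {"tx": 0, "ty": 0.013, "tz": 0, "twist": 0},
  {"tx": 0, "ty": 0.013, "tz": 0, "twist": 0},
  {"tx": 0, "ty": 0.013, "tz": 0, "twist": 0},
  {"tx": 0, "ty": 0.013, "tz": 0, "twist": 0},
  {"tx": 0, "ty": 0.013, "tz": 0, "twist": 0},
  {"tx": 0, "ty": 0.013, "tz": 0, "twist": 0},
  {"tx": 0, "ty": 0.013, "tz": 0, "twist": 0},
  {"tx": 0, "ty": 0.013, "tz": 0, "twist": 0},
  {"tx": 0, "ty": 0.013, "tz": 0, "twist": 0},
  {"tx": 0, "ty": 0.013, "tz": 0, "twist": 0},
  {"tx": 0, "ty": 0.013, "tz": 0, "twist": 0},
])

```text
clock: 11.25
position: [0.6513, -0.102, 0.0553]
ee_rot: [3.141, -0.054, -0.0]
force: [0.6, -0.1, -2.0]
width: 0.217
gripper_force: 39.9
```

Call:
move_arm([
  {"tx": 0, "ty": 0.004, "tz": 0, "twist": 0},
  {"tx": 0, "ty": 0, "tz": 0, "twist": 0},
  {"tx": 0, "ty": 0, "tz": -0.02, "twist": 0},
  {"tx": 0, "ty": 0, "tz": -0.03, "twist": 0},
  {"tx": 0, "ty": 0, "tz": -0.04, "twist": 0},
  {"tx": -0.02, "ty": -0.04, "tz": 0, "twist": 0},
  {"tx": -0.02, "ty": -0.04, "tz": 0, "twist": 0},
  {"tx": 0, "ty": -0.04, "tz": 0, "twist": 0},
  {"tx": 0, "ty": -0.038, "tz": 0, "twist": 0},
  {"tx": 0, "ty": 0, "tz": 0, "twist": 0},
])

```text
clock: 12.25
position: [0.6164, 0.0637, 0.1445]
ee_rot: [-3.137, 0.037, 0.002]
force: [-1.0, 0.8, -1.1]
width: 0.216
gripper_force: 39.9
```

```bash
python3 -c "
from h import *
save('side','s4.png',(160,170,300,310),4);save('top','t4.png',(200,130,360,240),4)
import cv2
a=cv2.imread('pics/s4.png');b=cv2.imread('pics/t4.png')
b=cv2.copyMakeBorder(b,0,560-440,0,0,cv2.BORDER_CONSTANT);c=np.hstack([a,b]);cv2.imwrite('pics/c4.png',cv2.resize(c,None,fx=.66,fy=.66))
plan([*bed(-.020,.065),.0565],-1.605)"
```

```text
yaw_y -1.6009 tilt 0.0007 p [0.6165 0.0568 0.1451]
twist total 0.0026 (alt half turn -1.9974 )
tool shift after twist (mm): tx -0.0 ty 0.7 tz 88.6
```

View pics/c4.png

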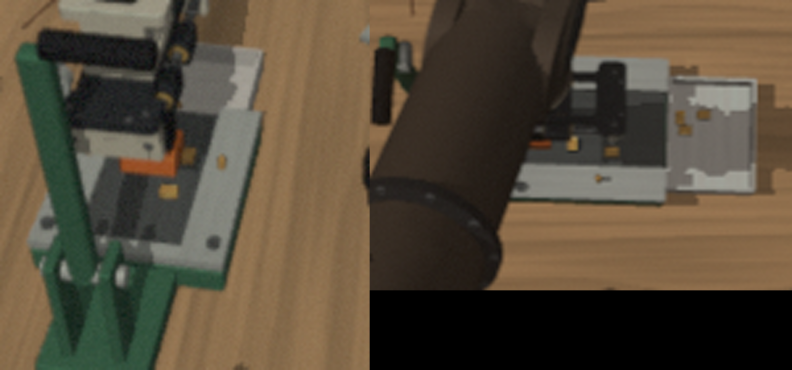

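The top view shows three chips in the tray at crop (680,116), (703,113) and (684,130). Two are left in the -x half, at (572,145) and (611,151).

Call:
move_arm([
  {"tx": 0, "ty": 0.001, "tz": 0.03, "twist": 0.0026},
  {"tx": 0, "ty": 0, "tz": 0.025, "twist": 0},
  {"tx": 0, "ty": 0, "tz": 0.018, "twist": 0},
  {"tx": 0, "ty": 0, "tz": 0.01, "twist": 0},
  {"tx": 0, "ty": 0, "tz": 0.005, "twist": 0},
  {"tx": 0, "ty": 0, "tz": 0, "twist": 0},
  {"tx": 0, "ty": 0, "tz": 0, "twist": 0},
])

```text
clock: 13.05
position: [0.6172, 0.0531, 0.0581]
ee_rot: [-3.141, 0.061, -0.002]
force: [-0.4, -0.6, -1.8]
width: 0.217
gripper_force: 39.9
```

Call:
move_arm([
  {"tx": 0, "ty": 0.0, "tz": 0.002, "twist": 0},
  {"tx": 0, "ty": 0.013, "tz": 0, "twist": 0},
  {"tx": 0, "ty": 0.013, "tz": 0, "twist": 0},
  {"tx": 0, "ty": 0.013, "tz": 0, "twist": 0},
  {"tx": 0, "ty": 0.013, "tz": 0, "twist": 0},
  {"tx": 0, "ty": 0.013, "tz": 0, "twist": 0},
  {"tx": 0, "ty": 0.013, "tz": 0, "twist": 0},
  {"tx": 0, "ty": 0.013, "tz": 0, "twist": 0},
  {"tx": 0, "ty": 0.013, "tz": 0, "twist": 0},
  {"tx": 0, "ty": 0.013, "tz": 0, "twist": 0},
  {"tx": 0, "ty": 0.013, "tz": 0, "twist": 0},
  {"tx": 0, "ty": 0.013, "tz": 0, "twist": 0},
])

```text
clock: 14.25
position: [0.6111, -0.0906, 0.0553]
ee_rot: [3.141, -0.06, -0.0]
force: [0.3, -0.3, -1.5]
width: 0.219
gripper_force: 39.9
```

Call:
move_arm([
  {"tx": 0, "ty": 0.013, "tz": 0, "twist": 0},
  {"tx": 0, "ty": 0.002, "tz": 0, "twist": 0},
  {"tx": 0, "ty": 0, "tz": 0, "twist": 0},
  {"tx": 0, "ty": 0, "tz": -0.02, "twist": 0},
  {"tx": 0, "ty": 0, "tz": -0.03, "twist": 0},
  {"tx": 0, "ty": 0, "tz": -0.04, "twist": 0},
  {"tx": -0.04, "ty": 0, "tz": 0, "twist": 0},
  {"tx": -0.04, "ty": 0, "tz": 0, "twist": 0},
  {"tx": -0.04, "ty": 0, "tz": 0, "twist": 0},
  {"tx": -0.04, "ty": 0, "tz": 0, "twist": 0},
  {"tx": -0.04, "ty": 0, "tz": 0, "twist": 0},
  {"tx": 0, "ty": 0, "tz": 0, "twist": 0},
])

```text
clock: 15.45
position: [0.4047, -0.0953, 0.1444]
ee_rot: [-3.137, 0.061, 0.008]
force: [0.8, 1.2, -1.9]
width: 0.214
gripper_force: 39.9
```

```bash
python3 -c "
from h import *
save('side','s5.png',(160,130,380,370),3);save('top','t5.png',(190,135,440,285),3)
import cv2
a=cv2.imread('pics/s5.png');b=cv2.imread('pics/t5.png')
b=cv2.copyMakeBorder(b,0,720-450,0,0,cv2.BORDER_CONSTANT);c=np.hstack([a,b]);cv2.imwrite('pics/c5.png',cv2.resize(c,(800,410),interpolation=cv2.INTER_AREA))
plan([.394,.219,.13],-.34)"
```

```text
yaw_y -1.6077 tilt 0.002 p [ 0.4107 -0.0957  0.1456]
twist total -0.807 (alt half turn 1.193 )
tool shift after twist (mm): tx 291.2 ty -120.7 tz 15.6
```

View pics/c5.png

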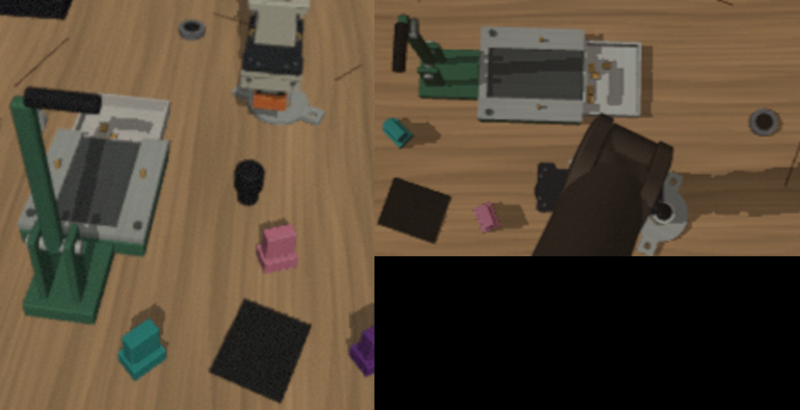

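The channel is empty and the chips lie in the tray at about crop (595,72). Next I return the scraper to its pad.

Call:
move_arm([
  {"tx": 0, "ty": 0, "tz": 0, "twist": -0.0807},
  {"tx": 0, "ty": 0, "tz": 0, "twist": -0.0807},
  {"tx": 0, "ty": 0, "tz": 0, "twist": -0.0807},
  {"tx": 0, "ty": 0, "tz": 0, "twist": -0.0807},
  {"tx": 0, "ty": 0, "tz": 0, "twist": -0.0807},
  {"tx": 0, "ty": 0, "tz": 0, "twist": -0.0807},
  {"tx": 0, "ty": 0, "tz": 0, "twist": -0.0807},
  {"tx": 0, "ty": 0, "tz": 0, "twist": -0.0807},
  {"tx": 0, "ty": 0, "tz": 0, "twist": -0.0807},
  {"tx": 0, "ty": 0, "tz": 0, "twist": -0.0807},
])

```text
clock: 16.55
position: [0.4124, -0.0966, 0.1455]
ee_rot: [2.56, 1.819, 0.001]
force: [-0.8, -0.0, -1.9]
width: 0.217
gripper_force: 39.9
```

Call:
move_arm([
  {"tx": 0.0323, "ty": -0.0134, "tz": 0, "twist": 0},
  {"tx": 0.0323, "ty": -0.0134, "tz": 0, "twist": 0},
  {"tx": 0.0323, "ty": -0.0134, "tz": 0, "twist": 0},
  {"tx": 0.0323, "ty": -0.0134, "tz": 0, "twist": 0},
  {"tx": 0.0323, "ty": -0.0134, "tz": 0, "twist": 0},
  {"tx": 0.0323, "ty": -0.0134, "tz": 0, "twist": 0},
  {"tx": 0.0323, "ty": -0.0134, "tz": 0, "twist": 0},
  {"tx": 0.0323, "ty": -0.0134, "tz": 0, "twist": 0},
  {"tx": 0.0323, "ty": -0.0134, "tz": 0, "twist": 0},
  {"tx": 0, "ty": 0, "tz": 0, "twist": 0},
  {"tx": 0, "ty": 0, "tz": 0, "twist": 0},
])

```text
clock: 17.65
position: [0.395, 0.2189, 0.1452]
ee_rot: [2.564, 1.815, 0.0]
force: [0.4, -0.2, -2.3]
width: 0.213
gripper_force: 39.9
```

```bash
python3 -c "
from h import *
plan([.394,.219,.031],-.34)"
```

```text
yaw_y -0.3389 tilt 0.0004 p [0.395  0.2189 0.1452]
twist total 0.0007 (alt half turn -1.9993 )
tool shift after twist (mm): tx -0.2 ty -1.0 tz 114.2
```

Call:
move_arm([
  {"tx": 0, "ty": 0, "tz": 0.025, "twist": 0},
  {"tx": 0, "ty": 0, "tz": 0.03, "twist": 0},
  {"tx": 0, "ty": 0, "tz": 0.025, "twist": 0},
  {"tx": 0, "ty": 0, "tz": 0.02, "twist": 0},
  {"tx": 0, "ty": 0, "tz": 0.01, "twist": 0},
  {"tx": 0, "ty": 0, "tz": 0.004, "twist": 0},
  {"tx": 0, "ty": 0, "tz": 0.0015, "twist": 0},
  {"tx": 0, "ty": 0, "tz": 0, "twist": 0},
  {"tx": 0, "ty": 0, "tz": 0, "twist": 0},
])

```text
clock: 18.55
position: [0.395, 0.2178, 0.0306]
ee_rot: [-2.566, -1.812, -0.002]
force: [0.7, -0.3, -1.6]
width: 0.214
gripper_force: 39.9
```

Call:
move_arm([
  {"tx": 0, "ty": 0, "tz": 0.001, "twist": 0},
  {"tx": 0, "ty": 0, "tz": 0.0005, "twist": 0},
  {"tx": 0, "ty": 0, "tz": 0, "twist": 0},
])

```text
clock: 18.85
position: [0.3948, 0.2178, 0.0291]
ee_rot: [-2.566, -1.812, -0.002]
force: [-1.4, -0.7, 9.2]
width: 0.212
gripper_force: 39.9
```

Call:
move_arm([
  {"tx": 0, "ty": 0, "tz": 0, "twist": 0},
  {"tx": 0, "ty": 0, "tz": 0, "twist": 0},
  {"tx": 0, "ty": 0, "tz": 0, "twist": 0},
  {"tx": 0, "ty": 0, "tz": 0, "twist": 0},
  {"tx": 0, "ty": 0, "tz": 0, "twist": 0},
  {"tx": 0, "ty": 0, "tz": -0.03, "twist": 0},
  {"tx": 0, "ty": 0, "tz": -0.04, "twist": 0},
  {"tx": 0, "ty": 0, "tz": -0.045, "twist": 0},
  {"tx": -0.04, "ty": 0, "tz": -0.01, "twist": 0},
  {"tx": -0.04, "ty": 0, "tz": 0, "twist": 0},
  {"tx": -0.04, "ty": 0, "tz": 0, "twist": 0},
  {"tx": 0, "ty": 0, "tz": 0, "twist": 0},
], gripper=-0.2)

```text
clock: 20.05
position: [0.3516, 0.1002, 0.1531]
ee_rot: [-2.57, -1.805, 0.004]
force: [0.9, -0.9, -0.7]
width: 0.595
gripper_force: 0.0
```

```bash
python3 -c "
from h import *
import cv2
np.set_printoptions(precision=3,suppress=True)
S=arm.get_image('side')[:,:,::-1];T=arm.get_image('top')[:,:,::-1]
a=cv2.resize(S[150:370,190:410],None,fx=2,fy=2,interpolation=2)
b=cv2.resize(S[165:215,290:360],None,fx=5,fy=5,interpolation=2)
d=cv2.resize(T[140:215,280:355],None,fx=4.6667,fy=4.6667,interpolation=2)[:350]
c=cv2.resize(T[230:290,335:385],(0,0),fx=4,fy=4,interpolation=2)
im=np.zeros((600,800,3),np.uint8);im[:440,:440]=a;im[:250,440:790]=b;im[250:600,440:790]=d[:350,:350];im[440:600,0:0]=0
cv2.imwrite('pics/c6.png',im);cv2.imwrite('pics/c6b.png',cv2.resize(T[225:295,325:445],None,fx=6,fy=6,interpolation=2))
for q in ['scraper_grip','platen_grip','guard_mid']:
  for cm in ['side','top']:
    print(q,cm,[(round(d['conf'],2),np.round(np.array(d['point'])*[560,420],1).tolist()) for d in arm.place_of(cm,q)])
print(arm.observe()['position'])
"
```

```text
scraper_grip side [(0.91, [242.1, 328.4]), (0.66, [323.7, 266.6]), (0.61, [219.7, 201.5]), (0.58, [313.9, 323.5]), (0.58, [384.0, 328.6]), (0.25, [195.9, 269.5])]
scraper_grip top [(0.71, [203.2, 213.7]), (0.54, [211.2, 299.8])]
platen_grip side [(0.75, [327.1, 184.3]), (0.52, [313.1, 333.4])]
platen_grip top [(0.65, [359.9, 260.3]), (0.25, [317.1, 189.5])]
guard_mid side [(0.61, [273.8, 148.8])]
guard_mid top [(0.5, [415.1, 204.5])]
[0.355 0.105 0.153]
```

View pics/c6.png

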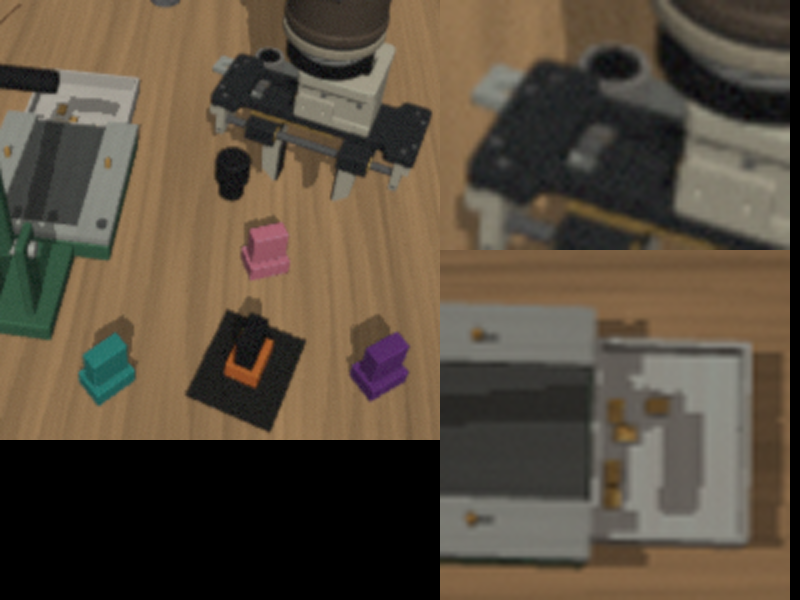

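View pics/c6b.png

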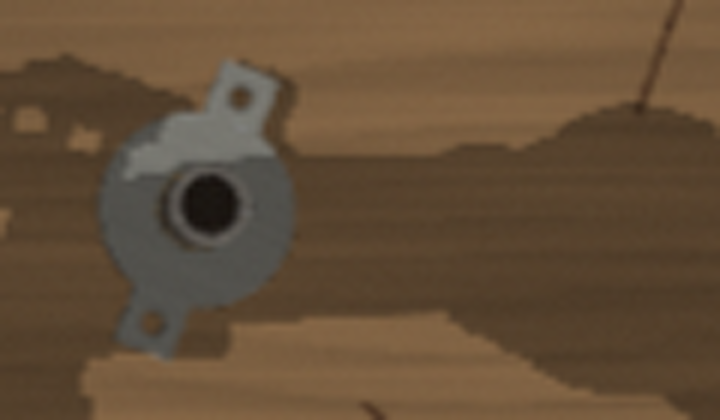

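The scraper stands upright on its pad at crop (250,355). Five chips lie in the tray, from crop (612,410) to (612,490). The platen in the top crop has its sleeve at (208,205) and its lug holes at (240,97) and (152,322). Next I fit the platen and guard poses.

```bash
python3 - <<'E'
from h import *
np.set_printoptions(precision=4,suppress=True)
T=lambda x,y,l:('top',325+x/6,225+y/6,l)
S=lambda x,y,l:('side',165+x/3,165+y/3,l)
obs=[T(240,97,[.062,0,.015]),T(152,322,[-.062,0,.015]),T(208,205,[0,0,.055]),S(410,53,[.062,0,.015]),S(541,94,[-.062,0,.015]),S(481,40,[0,0,.055])]
print('platen',*fit(obs,[.38,-.22,0,-.4]))
print('topz',*fit(obs[:3],[.38,-.22,-.4],0.))
# guard
c=[r for r in arm.regions_of('side','guard_mid')];d=[r for r in arm.regions_of('top','guard_mid')]
for n,L in (('side',c),('top',d)):
    for r in L:
        ys,xs=np.nonzero(r['region']);print(n,round(r['conf'],2),r['region'].sum(),xs.mean(),ys.mean(),xs.min(),xs.max(),ys.min(),ys.max())
E
```

```text
platen [ 0.3822 -0.221  -0.0004 -0.3853] [[-0.5  0. ]
 [ 0.2  0.5]
 [ 0.   0.1]
 [ 1.5 -0.1]
 [-1.2  0.1]
 [-0.7 -0.1]]
topz [ 0.3828 -0.2212 -0.4066] [[-0.  -0. ]
 [-0.1  0.1]
 [ 0.1 -0.1]]
side 0.7 163 272.1042944785276 146.87116564417178 265 279 141 153
top 0.57 211 418.53554502369667 206.4834123222749 411 426 199 214
```

```bash
python3 - <<'E'
from h import *
np.set_printoptions(precision=4,suppress=True)
plan([.3825,-.2211,.1],-1.97)
print('guard',*tri([('side',(272.5/560,147.2/420)),('top',(419/560,206.9/420))]))
E
```

```text
yaw_y -0.3406 tilt 0.0004 p [0.3544 0.1047 0.1532]
twist total 1.0373 (alt half turn -0.9627 )
tool shift after twist (mm): tx 152.5 ty 289.3 tz 53.2
guard [ 0.5457 -0.4199  0.0057] [0.0, 0.0]
```

Call:
move_arm([
  {"tx": 0, "ty": 0, "tz": 0, "twist": 0.0865},
  {"tx": 0, "ty": 0, "tz": 0, "twist": 0.0865},
  {"tx": 0, "ty": 0, "tz": 0, "twist": 0.0865},
  {"tx": 0, "ty": 0, "tz": 0, "twist": 0.0865},
  {"tx": 0, "ty": 0, "tz": 0, "twist": 0.0865},
  {"tx": 0, "ty": 0, "tz": 0, "twist": 0.0865},
  {"tx": 0, "ty": 0, "tz": 0, "twist": 0.0865},
  {"tx": 0, "ty": 0, "tz": 0, "twist": 0.0865},
  {"tx": 0, "ty": 0, "tz": 0, "twist": 0.0865},
  {"tx": 0, "ty": 0, "tz": 0, "twist": 0.0865},
  {"tx": 0, "ty": 0, "tz": 0, "twist": 0.0865},
  {"tx": 0, "ty": 0, "tz": 0, "twist": 0.0865},
], gripper=-0.7)

```text
clock: 21.75
position: [0.3543, 0.1046, 0.1533]
ee_rot: [3.077, -0.634, 0.0]
force: [0.6, -1.1, -0.2]
width: 0.85
gripper_force: 0.0
```

Call:
move_arm([
  {"tx": 0.0169, "ty": 0.0321, "tz": 0, "twist": 0},
  {"tx": 0.0169, "ty": 0.0321, "tz": 0, "twist": 0},
  {"tx": 0.0169, "ty": 0.0321, "tz": 0, "twist": 0},
  {"tx": 0.0169, "ty": 0.0321, "tz": 0, "twist": 0},
  {"tx": 0.0169, "ty": 0.0321, "tz": 0, "twist": 0},
  {"tx": 0.0169, "ty": 0.0321, "tz": 0, "twist": 0},
  {"tx": 0.0169, "ty": 0.0321, "tz": 0, "twist": 0},
  {"tx": 0.0169, "ty": 0.0321, "tz": 0, "twist": 0},
  {"tx": 0.0169, "ty": 0.0321, "tz": 0, "twist": 0},
  {"tx": 0, "ty": 0, "tz": 0.03, "twist": 0},
  {"tx": 0, "ty": 0, "tz": 0.02, "twist": 0},
  {"tx": 0, "ty": 0, "tz": 0, "twist": 0},
])

```text
clock: 22.95
position: [0.38, -0.2206, 0.1014]
ee_rot: [3.078, -0.627, -0.007]
force: [1.0, 0.4, 0.7]
width: 0.851
gripper_force: 0.0
```

```bash
python3 - <<'E'
from h import *
np.set_printoptions(precision=4,suppress=True)
plan([.3825,-.2211,.023],-1.97)
for c in('side','top'):
    print(c,[(round(d['conf'],2),np.round(np.array(d['point'])*[560,420],1).tolist()) for d in arm.place_of(c,'platen_grip')], proj(c,np.array([.3825,-.2211,.035])))
E
```

```text
yaw_y -1.9726 tilt 0.0044 p [ 0.38   -0.2206  0.1014]
twist total -0.0017 (alt half turn 1.9983 )
tool shift after twist (mm): tx 2.5 ty -0.5 tz 78.4
side [(0.75, [327.1, 184.3]), (0.52, [313.1, 333.4])] [323.8421 183.6776]
top [(0.65, [359.9, 260.3]), (0.25, [317.1, 189.5])] [358.6772 259.5805]
```

Call:
move_arm([
  {"tx": 0.001, "ty": 0, "tz": 0.025, "twist": 0},
  {"tx": 0, "ty": 0, "tz": 0.025, "twist": 0},
  {"tx": 0, "ty": 0, "tz": 0.015, "twist": 0},
  {"tx": 0, "ty": 0, "tz": 0.01, "twist": 0},
  {"tx": 0, "ty": 0, "tz": 0.0035, "twist": 0},
  {"tx": 0, "ty": 0, "tz": 0, "twist": 0},
  {"tx": 0, "ty": 0, "tz": 0, "twist": 0},
])

```text
clock: 23.75
position: [0.383, -0.2216, 0.0256]
ee_rot: [3.079, -0.625, 0.002]
force: [-0.3, -0.6, -0.4]
width: 0.847
gripper_force: 0.0
```

Call:
move_arm([
  {"tx": 0, "ty": 0, "tz": 0, "twist": 0},
  {"tx": 0, "ty": 0, "tz": 0, "twist": 0},
  {"tx": 0, "ty": 0, "tz": 0, "twist": 0},
  {"tx": 0, "ty": 0, "tz": 0, "twist": 0},
  {"tx": 0, "ty": 0, "tz": 0, "twist": 0},
  {"tx": 0, "ty": 0, "tz": 0, "twist": 0},
  {"tx": 0, "ty": 0, "tz": 0, "twist": 0},
  {"tx": 0, "ty": 0, "tz": 0, "twist": 0},
  {"tx": 0, "ty": 0, "tz": 0, "twist": 0},
  {"tx": 0, "ty": 0, "tz": 0, "twist": 0},
], gripper=1, squeeze=45)

```text
clock: 24.75
position: [0.3824, -0.2215, 0.0249]
ee_rot: [3.078, -0.626, 0.0]
force: [-1.1, -0.9, 1.7]
width: 0.428
gripper_force: 45.0
```

Call:
move_arm([
  {"tx": 0, "ty": 0, "tz": -0.02, "twist": 0},
  {"tx": 0, "ty": 0, "tz": -0.03, "twist": 0},
  {"tx": 0, "ty": 0, "tz": -0.03, "twist": 0},
  {"tx": 0, "ty": 0, "tz": -0.025, "twist": 0},
  {"tx": 0, "ty": 0, "tz": 0, "twist": -0.05},
  {"tx": 0, "ty": 0, "tz": 0, "twist": -0.05},
  {"tx": 0, "ty": 0, "tz": 0, "twist": -0.05},
  {"tx": 0, "ty": 0, "tz": 0, "twist": -0.05},
  {"tx": 0, "ty": 0, "tz": 0, "twist": -0.034},
  {"tx": 0, "ty": 0, "tz": 0, "twist": 0},
])

```text
clock: 25.75
position: [0.3816, -0.2208, 0.1293]
ee_rot: [-3.14, 0.051, 0.002]
force: [0.1, 0.6, -6.7]
width: 0.429
gripper_force: 45.0
```

```bash
python3 - <<'E'
from h import *
plan([*bed(0,0),.13],-1.605)
E
```

```text
yaw_y -1.6034 tilt 0.0017 p [ 0.3816 -0.2208  0.1293]
twist total 0.001 (alt half turn -1.999 )
tool shift after twist (mm): tx 245.2 ty -219.8 tz -0.7
```

Call:
move_arm([
  {"tx": 0.0245, "ty": -0.022, "tz": 0, "twist": 0},
  {"tx": 0.0245, "ty": -0.022, "tz": 0, "twist": 0},
  {"tx": 0.0245, "ty": -0.022, "tz": 0, "twist": 0},
  {"tx": 0.0245, "ty": -0.022, "tz": 0, "twist": 0},
  {"tx": 0.0245, "ty": -0.022, "tz": 0, "twist": 0},
  {"tx": 0.0245, "ty": -0.022, "tz": 0, "twist": 0},
  {"tx": 0.0245, "ty": -0.022, "tz": 0, "twist": 0},
  {"tx": 0.0245, "ty": -0.022, "tz": 0, "twist": 0},
  {"tx": 0.0245, "ty": -0.022, "tz": 0, "twist": 0},
  {"tx": 0.0247, "ty": -0.0218, "tz": 0, "twist": 0},
  {"tx": 0, "ty": 0, "tz": 0, "twist": 0},
  {"tx": 0, "ty": 0, "tz": 0, "twist": 0},
])

```text
clock: 26.95
position: [0.6343, -0.0089, 0.1285]
ee_rot: [3.141, -0.052, -0.004]
force: [0.1, -0.9, -7.2]
width: 0.43
gripper_force: 45.0
```

Call:
move_arm([
  {"tx": 0, "ty": 0, "tz": 0.02, "twist": 0},
  {"tx": 0, "ty": 0, "tz": 0.015, "twist": 0},
  {"tx": 0, "ty": 0, "tz": 0.01, "twist": 0},
  {"tx": 0, "ty": 0, "tz": 0, "twist": 0},
  {"tx": 0, "ty": 0, "tz": 0, "twist": 0},
])

```text
clock: 27.45
position: [0.6347, -0.0103, 0.0849]
ee_rot: [3.141, -0.054, -0.0]
force: [-0.9, -0.0, -6.1]
width: 0.426
gripper_force: 45.0
```

```bash
python3 - <<'E'
from h import *
np.set_printoptions(precision=4,suppress=True)
plan([*bed(0,0),.0569],-1.605)
S=arm.get_image('side')[:,:,::-1];T=arm.get_image('top')[:,:,::-1]
im=np.zeros((600,800,3),np.uint8)
im[:,:420]=cv2.resize(S[190:290,180:250],(420,600),interpolation=2)
im[:500,425:800]=cv2.resize(T[140:220,255:315],(375,500),interpolation=2)
cv2.imwrite('pics/c7.png',im)
p=np.array(arm.observe()['position'])
for l in(.062,-.062):
    P=np.array([p[0]+np.cos(B[2])*l,p[1]+np.sin(B[2])*l,p[2]-.0249+.015])
    print('exp hole side',(proj('side',P)-[180,190])*6,'top',(proj('top',P)-[255,140])*6.25+[425,0])
E
```

```text
yaw_y -1.605 tilt 0.0003 p [ 0.6347 -0.0103  0.0849]
twist total -0.0 (alt half turn 2.0 )
tool shift after twist (mm): tx -0.5 ty -0.8 tz 28.0
exp hole side [ 68.3818 160.5109] top [630.3562  94.6863]
exp hole side [376.5611 192.9308] top [625.1375 346.7848]
```

View pics/c7.png

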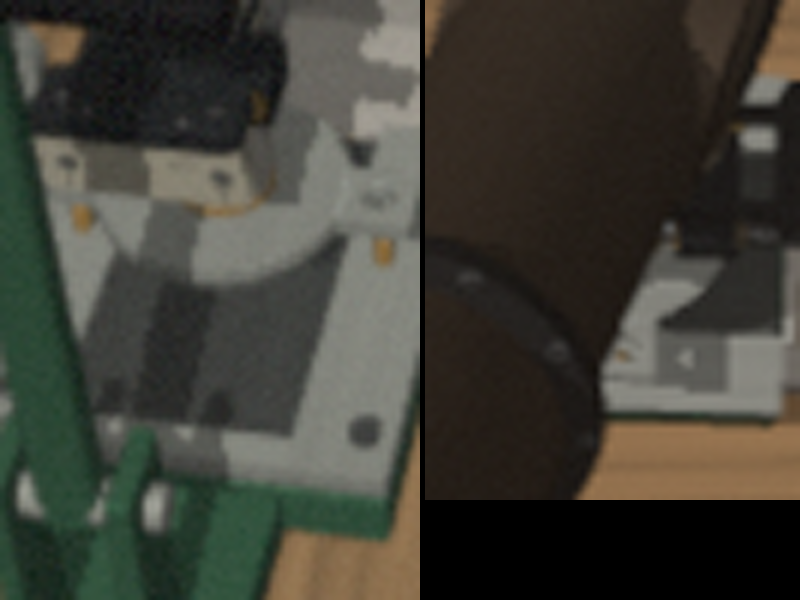

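In the side view the platen's lug hole at (375,196) is within about 1 mm of where I expected it. The peg is at (385,250), directly beneath once perspective is allowed for. I'll lower it with force checks.

Call:
move_arm([
  {"tx": 0, "ty": 0, "tz": 0.006, "twist": 0},
  {"tx": 0, "ty": 0, "tz": 0.006, "twist": 0},
  {"tx": 0, "ty": 0, "tz": 0.004, "twist": 0},
  {"tx": 0, "ty": 0, "tz": 0.003, "twist": 0},
  {"tx": 0, "ty": 0, "tz": 0.002, "twist": 0},
  {"tx": 0, "ty": 0, "tz": 0, "twist": 0},
  {"tx": 0, "ty": 0, "tz": 0, "twist": 0},
])

```text
clock: 28.25
position: [0.635, -0.01, 0.0639]
ee_rot: [3.141, -0.053, 0.0]
force: [0.3, -0.4, -6.7]
width: 0.429
gripper_force: 45.0
```

Call:
move_arm([
  {"tx": 0, "ty": 0, "tz": 0.003, "twist": 0},
  {"tx": 0, "ty": 0, "tz": 0.002, "twist": 0},
  {"tx": 0, "ty": 0, "tz": 0.001, "twist": 0},
  {"tx": 0, "ty": 0, "tz": 0, "twist": 0},
  {"tx": 0, "ty": 0, "tz": 0, "twist": 0},
])

```text
clock: 28.75
position: [0.6348, -0.0099, 0.0578]
ee_rot: [-3.141, 0.053, -0.0]
force: [-0.6, 0.2, -6.0]
width: 0.426
gripper_force: 45.0
```

Call:
move_arm([
  {"tx": 0, "ty": 0, "tz": 0.001, "twist": 0},
  {"tx": 0, "ty": 0, "tz": 0.0008, "twist": 0},
  {"tx": 0, "ty": 0, "tz": 0, "twist": 0},
  {"tx": 0, "ty": 0, "tz": 0, "twist": 0},
])

```text
clock: 29.15
position: [0.635, -0.01, 0.0569]
ee_rot: [-3.141, 0.053, -0.001]
force: [-3.5, 0.9, 6.8]
width: 0.427
gripper_force: 45.0
```

The platen touched down at the expected height. I release it and go to the guard.

Call:
move_arm([
  {"tx": 0, "ty": 0, "tz": 0, "twist": 0},
  {"tx": 0, "ty": 0, "tz": 0, "twist": 0},
  {"tx": 0, "ty": 0, "tz": 0, "twist": 0},
  {"tx": 0, "ty": 0, "tz": 0, "twist": 0},
  {"tx": 0, "ty": 0, "tz": 0, "twist": 0},
  {"tx": 0, "ty": 0, "tz": 0, "twist": 0},
  {"tx": 0, "ty": 0, "tz": -0.02, "twist": 0},
  {"tx": 0, "ty": 0, "tz": -0.03, "twist": 0},
  {"tx": 0, "ty": 0, "tz": -0.03, "twist": 0},
  {"tx": 0, "ty": 0, "tz": -0.03, "twist": 0},
  {"tx": 0, "ty": 0, "tz": 0, "twist": 0},
], gripper=-0.7)

```text
clock: 30.25
position: [0.6372, -0.0106, 0.1702]
ee_rot: [-3.141, 0.053, -0.011]
force: [-0.4, -0.5, 0.6]
width: 0.851
gripper_force: 0.0
```

```bash
python3 - <<'E'
from h import *
plan([.5457,-.4199,.1],-1.605)
E
```

```text
yaw_y -1.6047 tilt 0.0067 p [ 0.6372 -0.0106  0.1702]
twist total 0.0002 (alt half turn -1.9998 )
tool shift after twist (mm): tx -77.5 ty 412.2 tz 70.2
```

Call:
move_arm([
  {"tx": -0.0078, "ty": 0.0412, "tz": 0, "twist": 0},
  {"tx": -0.0078, "ty": 0.0412, "tz": 0, "twist": 0},
  {"tx": -0.0078, "ty": 0.0412, "tz": 0, "twist": 0},
  {"tx": -0.0078, "ty": 0.0412, "tz": 0, "twist": 0},
  {"tx": -0.0078, "ty": 0.0412, "tz": 0, "twist": 0},
  {"tx": -0.0078, "ty": 0.0412, "tz": 0, "twist": 0},
  {"tx": -0.0078, "ty": 0.0412, "tz": 0, "twist": 0},
  {"tx": -0.0078, "ty": 0.0412, "tz": 0, "twist": 0},
  {"tx": -0.0078, "ty": 0.0412, "tz": 0, "twist": 0},
  {"tx": -0.0075, "ty": 0.0412, "tz": 0, "twist": 0},
  {"tx": 0, "ty": 0, "tz": 0.03, "twist": 0},
  {"tx": 0, "ty": 0, "tz": 0.03, "twist": 0},
], gripper=-1)

```text
clock: 31.45
position: [0.5424, -0.4217, 0.1054]
ee_rot: [3.139, -0.058, 0.002]
force: [0.9, 0.6, -0.3]
width: 1.001
gripper_force: 0.0
```

```bash
python3 - <<'E'
from h import *
np.set_printoptions(precision=4,suppress=True)
S=arm.get_image('side')[:,:,::-1];T=arm.get_image('top')[:,:,::-1]
im=np.zeros((600,800,3),np.uint8)
im[:,:420]=cv2.resize(S[175:275,180:250],(420,600),interpolation=2)
im[:280,425:800]=cv2.resize(S[120:176,250:325],(375,280),interpolation=2)
im[290:590,425:800]=cv2.resize(T[150:210,250:325],(375,300),interpolation=2)
cv2.imwrite('pics/c8.png',im)
for c in('side','top'):
    print(c,[(round(d['conf'],2),np.round(np.array(d['point'])*[560,420],1).tolist()) for d in arm.place_of(c,'platen_grip')], proj(c,np.array([*bed(0,0),.067])))
    print(c,[(round(d['conf'],2),np.round(np.array(d['point'])*[560,420],1).tolist()) for d in arm.place_of(c,'guard_mid')], proj(c,np.array([.5457,-.4199,.007])))
plan([.5457,-.4199,.002],-1.605)
E
```

```text
side [(0.82, [220.6, 221.6])] [217.6605 222.2654]
side [(0.67, [275.6, 146.3])] [272.5025 146.8599]
top [(0.66, [204.2, 166.4])] [287.2055 176.2371]
top [(0.31, [324.5, 169.4])] [419.1092 206.7965]
yaw_y -1.6038 tilt 0.002 p [ 0.5441 -0.4196  0.1076]
twist total 0.0007 (alt half turn -1.9993 )
tool shift after twist (mm): tx 1.6 ty 0.3 tz 105.6
```

View pics/c8.png

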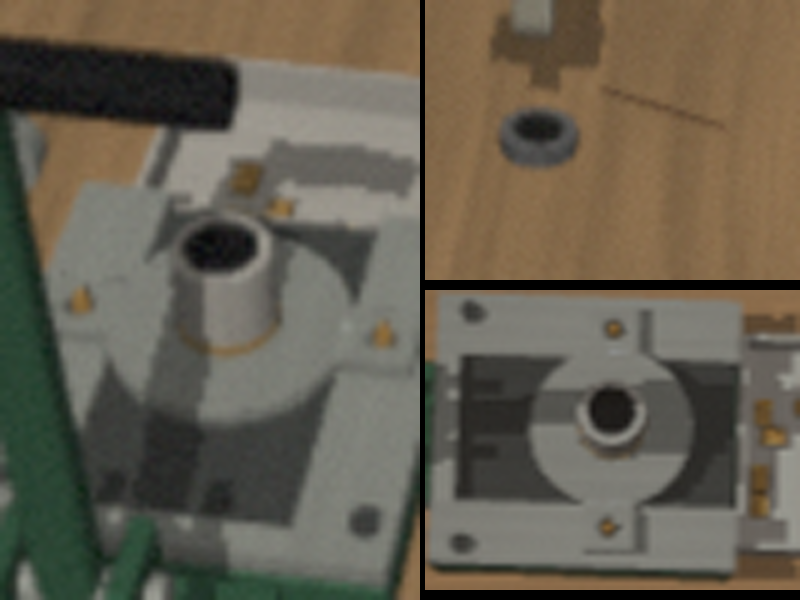

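The platen sits flat, with both pegs showing through its holes at (80,300) and (385,335). The guard lies at side crop (540,137), just below the fingers in the view.

Call:
move_arm([
  {"tx": 0.001, "ty": 0, "tz": 0.025, "twist": 0},
  {"tx": 0, "ty": 0, "tz": 0.025, "twist": 0},
  {"tx": 0, "ty": 0, "tz": 0.02, "twist": 0},
  {"tx": 0, "ty": 0, "tz": 0.015, "twist": 0},
  {"tx": 0, "ty": 0, "tz": 0.01, "twist": 0},
  {"tx": 0, "ty": 0, "tz": 0.006, "twist": 0},
  {"tx": 0, "ty": 0, "tz": 0, "twist": 0},
  {"tx": 0, "ty": 0, "tz": 0, "twist": 0},
])

```text
clock: 32.55
position: [0.5448, -0.4195, 0.0058]
ee_rot: [3.14, -0.053, 0.001]
force: [-0.9, 0.4, -0.9]
width: 1.003
gripper_force: 0.0
```

Call:
move_arm([
  {"tx": 0, "ty": 0, "tz": 0.003, "twist": 0},
  {"tx": 0, "ty": 0, "tz": 0, "twist": 0},
  {"tx": 0, "ty": 0, "tz": 0, "twist": 0},
  {"tx": 0, "ty": 0, "tz": 0, "twist": 0},
  {"tx": 0, "ty": 0, "tz": 0, "twist": 0},
  {"tx": 0, "ty": 0, "tz": 0, "twist": 0},
  {"tx": 0, "ty": 0, "tz": 0, "twist": 0},
  {"tx": 0, "ty": 0, "tz": 0, "twist": 0},
  {"tx": 0, "ty": 0, "tz": 0, "twist": 0},
  {"tx": 0, "ty": 0, "tz": 0, "twist": 0},
], gripper=1, squeeze=20)

```text
clock: 33.55
position: [0.5444, -0.4191, 0.0021]
ee_rot: [-3.141, 0.053, -0.0]
force: [-0.9, 0.2, 1.0]
width: 0.536
gripper_force: 20.0
```

Call:
move_arm([
  {"tx": 0, "ty": 0, "tz": -0.015, "twist": 0},
  {"tx": 0, "ty": 0, "tz": -0.03, "twist": 0},
  {"tx": 0, "ty": 0, "tz": -0.035, "twist": 0},
  {"tx": 0, "ty": 0, "tz": -0.04, "twist": 0},
  {"tx": 0, "ty": 0, "tz": -0.02, "twist": 0},
  {"tx": 0, "ty": 0, "tz": 0, "twist": 0},
])

```text
clock: 34.15
position: [0.5457, -0.421, 0.1469]
ee_rot: [3.137, -0.053, 0.009]
force: [-0.7, -0.7, 0.1]
width: 0.532
gripper_force: 20.0
```

```bash
python3 - <<'E'
from h import *
np.set_printoptions(precision=4,suppress=True)
plan([*bed(0,0),.143],-1.605)
arm.get_image('side');arm.get_image('top')
p=np.array(arm.observe()['position']);print(p)
for c in('side','top'):
    for d in arm.regions_of(c,'guard_mid')[:2]:
        ys,xs=np.nonzero(d['region']);print(c,round(d['conf'],2),d['region'].sum(),xs.min(),xs.max(),ys.min(),ys.max(),xs.mean(),ys.mean(),'exp',proj(c,p+[0,0,.005]))
E
```

```text
yaw_y -1.6047 tilt 0.0068 p [ 0.5457 -0.421   0.1469]
twist total 0.0002 (alt half turn -1.9998 )
tool shift after twist (mm): tx 74.4 ty -414.3 tz 3.9
[ 0.5444 -0.4191  0.1428]
side 0.48 42 264 280 103 110 274.7857142857143 106.35714285714286 exp [273.3025 107.4569]
side 0.4 8277 166 260 180 319 209.19040715234988 244.71608070556965 exp [273.3025 107.4569]
```

Call:
move_arm([
  {"tx": 0.0076, "ty": -0.0412, "tz": 0, "twist": 0},
  {"tx": 0.0076, "ty": -0.0412, "tz": 0, "twist": 0},
  {"tx": 0.0076, "ty": -0.0412, "tz": 0, "twist": 0},
  {"tx": 0.0076, "ty": -0.0412, "tz": 0, "twist": 0},
  {"tx": 0.0076, "ty": -0.0412, "tz": 0, "twist": 0},
  {"tx": 0.0076, "ty": -0.0412, "tz": 0, "twist": 0},
  {"tx": 0.0075, "ty": -0.0412, "tz": 0, "twist": 0},
  {"tx": 0.0075, "ty": -0.0412, "tz": 0, "twist": 0},
  {"tx": 0.0075, "ty": -0.0412, "tz": 0, "twist": 0},
  {"tx": 0.0075, "ty": -0.0412, "tz": 0, "twist": 0},
  {"tx": 0, "ty": 0, "tz": 0, "twist": 0},
  {"tx": 0, "ty": 0, "tz": 0, "twist": 0},
])

```text
clock: 35.55
position: [0.6331, -0.0083, 0.1407]
ee_rot: [3.141, -0.048, -0.004]
force: [-0.1, -0.7, -0.1]
width: 0.539
gripper_force: 20.0
```

```bash
python3 - <<'E'
from h import *
plan([.634,-.010,.090],-1.605)
E
```

```text
yaw_y -1.6014 tilt 0.0023 p [ 0.6331 -0.0083  0.1407]
twist total 0.0023 (alt half turn -1.9977 )
tool shift after twist (mm): tx 0.9 ty 1.6 tz 50.7
```

Call:
move_arm([
  {"tx": 0, "ty": 0.001, "tz": 0.015, "twist": 0},
  {"tx": 0, "ty": 0, "tz": 0.015, "twist": 0},
  {"tx": 0, "ty": 0, "tz": 0.01, "twist": 0},
  {"tx": 0, "ty": 0, "tz": 0.006, "twist": 0},
  {"tx": 0, "ty": 0, "tz": 0.003, "twist": 0},
  {"tx": 0, "ty": 0, "tz": 0, "twist": 0},
  {"tx": 0, "ty": 0, "tz": 0, "twist": 0},
])

```text
clock: 36.25
position: [0.634, -0.011, 0.0934]
ee_rot: [-3.141, 0.053, -0.001]
force: [0.4, -0.0, 0.1]
width: 0.538
gripper_force: 20.0
```

Call:
move_arm([
  {"tx": 0, "ty": 0, "tz": 0.0025, "twist": 0},
  {"tx": 0, "ty": 0, "tz": 0.0012, "twist": 0},
  {"tx": 0, "ty": 0, "tz": 0.0006, "twist": 0},
  {"tx": 0, "ty": 0, "tz": 0, "twist": 0},
  {"tx": 0, "ty": 0, "tz": 0, "twist": 0},
])

```text
clock: 36.75
position: [0.6338, -0.0107, 0.089]
ee_rot: [-3.141, 0.053, -0.0]
force: [-1.6, 0.9, 3.5]
width: 0.54
gripper_force: 20.0
```

Call:
move_arm([
  {"tx": 0, "ty": 0, "tz": 0, "twist": 0},
  {"tx": 0, "ty": 0, "tz": 0, "twist": 0},
  {"tx": 0, "ty": 0, "tz": 0, "twist": 0},
  {"tx": 0, "ty": 0, "tz": 0, "twist": 0},
  {"tx": 0, "ty": 0, "tz": 0, "twist": 0},
  {"tx": 0, "ty": 0, "tz": 0, "twist": 0},
  {"tx": 0, "ty": 0, "tz": -0.02, "twist": 0},
  {"tx": 0, "ty": 0, "tz": -0.03, "twist": 0},
  {"tx": 0, "ty": 0, "tz": -0.04, "twist": 0},
  {"tx": -0.04, "ty": 0, "tz": 0, "twist": 0},
  {"tx": -0.04, "ty": 0, "tz": 0, "twist": 0},
  {"tx": -0.04, "ty": 0.02, "tz": 0, "twist": 0},
], gripper=-0.7)

```text
clock: 37.95
position: [0.5121, -0.0246, 0.1785]
ee_rot: [-3.14, 0.046, -0.0]
force: [-0.1, 0.3, 0.9]
width: 0.852
gripper_force: 0.0
```

Call:
move_arm([
  {"tx": -0.04, "ty": 0, "tz": 0, "twist": 0},
  {"tx": -0.04, "ty": 0, "tz": 0, "twist": 0},
  {"tx": 0, "ty": 0, "tz": 0, "twist": 0},
  {"tx": 0, "ty": 0, "tz": 0, "twist": 0},
])

```text
clock: 38.35
position: [0.433, -0.0237, 0.1791]
ee_rot: [-3.14, 0.052, -0.002]
force: [0.3, 0.8, 0.4]
width: 0.852
gripper_force: 0.0
```

```bash
python3 - <<'E'
from h import *
np.set_printoptions(precision=4,suppress=True)
S=arm.get_image('side')[:,:,::-1];T=arm.get_image('top')[:,:,::-1]
im=np.zeros((600,800,3),np.uint8)
im[:,:420]=cv2.resize(S[175:275,180:250],(420,600),interpolation=2)
im[:290,425:800]=cv2.resize(T[142:200,250:325],(375,290),interpolation=2)
im[295:595,425:800]=cv2.resize(T[140:200,190:265],(375,300),interpolation=2)
cv2.imwrite('pics/c9.png',im)
b=lambda x,y,z:np.array([*bed(x,y),.03+z])
G=b(0,0,.071)
print('guard top exp side crop',(proj('side',G)-[180,175])*6,'top crop',(proj('top',G)-[250,142])*5+[425,0])
for a in(1.5,1.6,1.7,1.8,1.9):
    z=.085+.23*np.sin(a);y=.19-.23*np.cos(a)
    for x in(-.011,-.075):
        P=b(x,y,z);print(a,x,'side',proj('side',P),(proj('side',P)-[180,175])*6,'top',proj('top',P),(proj('top',P)-[190,140])*5+[425,295])
print(arm.observe()['position'])
E
```

```text
guard top exp side crop [218.7627 221.5453] top crop [611.4031 157.7295]
1.5 -0.011 side [185.0112 177.2079] [30.067  13.2475] top [216.3797 152.5553] [556.8986 357.7765]
1.5 -0.075 side [223.931  180.9728] [263.5861  35.8371] top [215.2449 178.2759] [551.2244 486.3795]
1.6 -0.011 side [180.7057 186.0887] [ 4.2343 66.532 ] top [206.8961 152.3049] [509.4806 356.5247]
1.6 -0.075 side [220.6151 190.0302] [243.6907  90.1811] top [205.681  178.0325] [503.405  485.1624]
1.7 -0.011 side [176.4074 196.5409] [-21.5555 129.2456] top [197.6061 152.3232] [463.0303 356.6161]
1.7 -0.075 side [217.255 200.672] [223.5297 154.032 ] top [196.3148 178.0083] [456.574  485.0416]
1.8 -0.011 side [172.1963 208.4877] [-46.8221 200.9262] top [188.656  152.6085] [418.2802 358.0426]
1.8 -0.075 side [213.9096 212.819 ] [203.4578 226.914 ] top [187.2945 178.2027] [411.4724 486.0135]
1.9 -0.011 side [168.1597 221.7978] [-71.0418 280.7871] top [180.1832 153.1535] [375.9162 360.7676]
1.9 -0.075 side [210.6451 226.3368] [183.8709 308.0207] top [178.7586 178.6102] [368.7931 488.0511]
[ 0.4345 -0.024   0.1792]
```

View pics/c9.png

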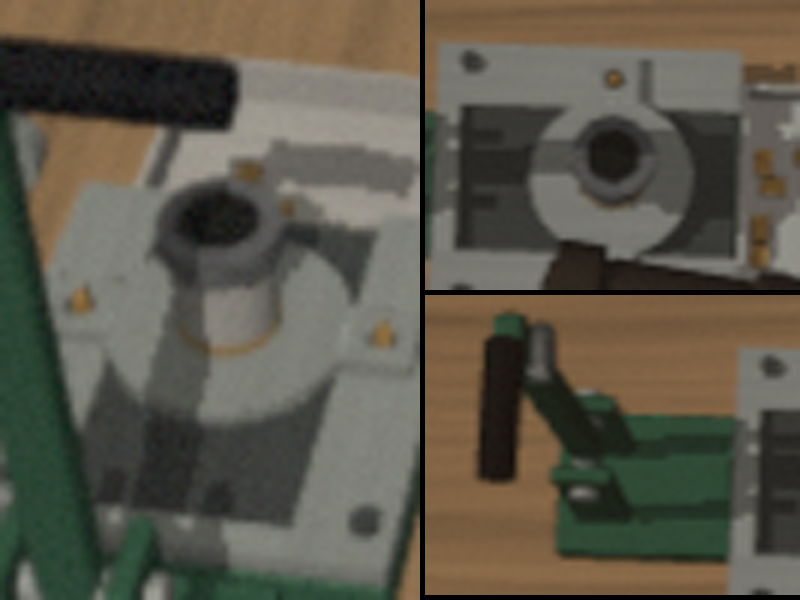

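The grey guard sits flat and centred on the sleeve, at side crop (217,220) and top crop (611,157). The lever handle's end at (497,480) gives an angle of about 1.61 rad. Next I raise the gripper and move over the handle.

Call:
move_arm([
  {"tx": 0, "ty": 0, "tz": -0.04, "twist": 0},
  {"tx": 0, "ty": 0, "tz": -0.04, "twist": 0},
  {"tx": 0, "ty": 0, "tz": -0.04, "twist": 0},
  {"tx": 0, "ty": 0, "tz": -0.04, "twist": 0},
  {"tx": 0, "ty": 0, "tz": -0.04, "twist": 0},
  {"tx": 0, "ty": 0, "tz": -0.02, "twist": 0},
  {"tx": 0, "ty": -0.04, "tz": 0, "twist": 0},
  {"tx": 0, "ty": -0.04, "tz": 0, "twist": 0},
  {"tx": 0, "ty": -0.04, "tz": 0, "twist": 0},
  {"tx": 0, "ty": -0.04, "tz": 0, "twist": 0},
  {"tx": 0, "ty": 0, "tz": 0, "twist": 0},
], gripper=-0.2)

```text
clock: 39.55
position: [0.4387, 0.1422, 0.3981]
ee_rot: [3.14, -0.04, -0.0]
force: [-0.5, 0.7, -0.5]
width: 0.602
gripper_force: 0.0
```

```bash
python3 - <<'E'
from h import *
plan([*bed(-.055,.199),.40],-1.605)
E
```

```text
yaw_y -1.5964 tilt 0.0009 p [0.4387 0.1422 0.3981]
twist total 0.0055 (alt half turn -1.9945 )
tool shift after twist (mm): tx 145.5 ty -54.1 tz -1.9
```

Call:
move_arm([
  {"tx": 0.029, "ty": -0.011, "tz": 0, "twist": 0.0055},
  {"tx": 0.029, "ty": -0.011, "tz": 0, "twist": 0},
  {"tx": 0.029, "ty": -0.011, "tz": 0, "twist": 0},
  {"tx": 0.029, "ty": -0.011, "tz": 0, "twist": 0},
  {"tx": 0.029, "ty": -0.01, "tz": 0, "twist": 0},
  {"tx": 0, "ty": 0, "tz": 0, "twist": 0},
  {"tx": 0, "ty": 0, "tz": 0, "twist": 0},
])

```text
clock: 40.25
position: [0.5865, 0.1833, 0.3977]
ee_rot: [3.138, -0.068, -0.001]
force: [-0.1, -0.1, -0.2]
width: 0.602
gripper_force: 0.0
```

```bash
python3 - <<'E'
from h import *
plan([*bed(-.055,.199),.327],-1.605)
arm.get_image('side');arm.get_image('top')
for c in('side','top'):
    print(c,[(round(d['conf'],2),np.round(np.array(d['point'])*[560,420],1).tolist()) for d in arm.place_of(c,'lever_handle')], proj(c,np.array([*bed(-.05,.199),.345])))
E
```

```text
yaw_y -1.614 tilt 0.0025 p [0.5865 0.1833 0.3977]
twist total -0.0057 (alt half turn 1.9943 )
tool shift after twist (mm): tx -0.8 ty -7.9 tz 70.7
side [(0.83, [204.0, 187.9]), (0.31, [194.5, 273.4])] [204.56081512 189.37677315]
top [(0.46, [205.9, 167.5])] [205.20698644 167.90152597]
```

Call:
move_arm([
  {"tx": 0, "ty": -0.007, "tz": 0, "twist": 0},
  {"tx": 0, "ty": 0, "tz": 0.02, "twist": 0},
  {"tx": 0, "ty": 0, "tz": 0.02, "twist": 0},
  {"tx": 0, "ty": 0, "tz": 0.02, "twist": 0},
  {"tx": 0, "ty": 0, "tz": 0.01, "twist": 0},
  {"tx": 0, "ty": 0, "tz": 0, "twist": 0},
])

```text
clock: 41.05
position: [0.585, 0.1913, 0.3278]
ee_rot: [3.141, -0.065, -0.003]
force: [-0.7, 0.2, -0.4]
width: 0.604
gripper_force: 0.0
```

Call:
move_arm([
  {"tx": 0, "ty": 0, "tz": 0, "twist": 0},
  {"tx": 0, "ty": 0, "tz": 0, "twist": 0},
  {"tx": 0, "ty": 0, "tz": 0, "twist": 0},
  {"tx": 0, "ty": 0, "tz": 0, "twist": 0},
  {"tx": 0, "ty": 0, "tz": 0, "twist": 0},
  {"tx": 0, "ty": 0, "tz": 0, "twist": 0},
], gripper=1, squeeze=20)

```text
clock: 41.65
position: [0.586, 0.1911, 0.3291]
ee_rot: [-3.14, 0.066, -0.001]
force: [-0.4, 0.6, 2.3]
width: 0.212
gripper_force: 20.0
```

```bash
python3 - <<'E'
from h import *
p=np.array(arm.observe()['position']);print(p,arm.observe()['force'])
d=p[:2]-B[:2];y=-np.sin(B[2])*d[0]+np.cos(B[2])*d[1];x=np.cos(B[2])*d[0]+np.sin(B[2])*d[1]
print('bed x,y',x,y)
y0=y-.19;z0=p[2]+.019-.115;r=np.hypot(y0,z0);a=np.arctan2(z0,-y0);print('r',r,'a',a)
prev=(y0,z0)
r2=.23
for k in range(1,25):
    b=a+(0-a)*k/24;q=(-r2*np.cos(b),r2*np.sin(b));print(k,round(b,3),'ty %.4f tz %.4f'%(-(q[0]-prev[0]),-(q[1]-prev[1])));prev=q
E
```

```text
[0.58603684 0.19108376 0.3291023 ] [-0.38459076  0.56041972  2.34239215]
bed x,y -0.0549538579717946 0.19883059857317795
r 0.23326950035564875 a 1.6086611528890398
1 1.542 ty 0.0155 tz 0.0032
2 1.475 ty 0.0154 tz 0.0010
3 1.408 ty 0.0153 tz 0.0020
4 1.341 ty 0.0151 tz 0.0030
5 1.274 ty 0.0149 tz 0.0040
6 1.206 ty 0.0146 tz 0.0050
7 1.139 ty 0.0142 tz 0.0060
8 1.072 ty 0.0138 tz 0.0069
9 1.005 ty 0.0133 tz 0.0078
10 0.938 ty 0.0127 tz 0.0087
11 0.871 ty 0.0121 tz 0.0095
12 0.804 ty 0.0115 tz 0.0103
13 0.737 ty 0.0107 tz 0.0111
14 0.67 ty 0.0100 tz 0.0118
15 0.603 ty 0.0092 tz 0.0124
16 0.536 ty 0.0083 tz 0.0130
17 0.469 ty 0.0074 tz 0.0135
18 0.402 ty 0.0065 tz 0.0140
19 0.335 ty 0.0056 tz 0.0144
20 0.268 ty 0.0046 tz 0.0147
21 0.201 ty 0.0036 tz 0.0150
22 0.134 ty 0.0026 tz 0.0152
23 0.067 ty 0.0015 tz 0.0153
24 0.0 ty 0.0005 tz 0.0154
```

Call:
move_arm([
  {"tx": 0, "ty": 0.0155, "tz": 0, "twist": 0},
  {"tx": 0, "ty": 0.0154, "tz": 0.001, "twist": 0},
  {"tx": 0, "ty": 0.0153, "tz": 0.002, "twist": 0},
  {"tx": 0, "ty": 0.0151, "tz": 0.003, "twist": 0},
  {"tx": 0, "ty": 0.0149, "tz": 0.004, "twist": 0},
  {"tx": 0, "ty": 0.0146, "tz": 0.005, "twist": 0},
  {"tx": 0, "ty": 0.0142, "tz": 0.006, "twist": 0},
  {"tx": 0, "ty": 0.0138, "tz": 0.0069, "twist": 0},
  {"tx": 0, "ty": 0.0133, "tz": 0.0078, "twist": 0},
  {"tx": 0, "ty": 0.0127, "tz": 0.0087, "twist": 0},
  {"tx": 0, "ty": 0.0121, "tz": 0.0095, "twist": 0},
  {"tx": 0, "ty": 0.0115, "tz": 0.0103, "twist": 0},
])

```text
clock: 42.85
position: [0.5784, 0.0215, 0.2635]
ee_rot: [3.141, -0.066, -0.001]
force: [-4.7, 3.1, 2.0]
width: 0.211
gripper_force: 20.0
```

```bash
cat >> h.py <<'E'
def lev():
    s=arm.observe();p=np.array(s['position']);print(p,s['force'],s['width'])
    d=p[:2]-B[:2];y=-np.sin(B[2])*d[0]+np.cos(B[2])*d[1];x=np.cos(B[2])*d[0]+np.sin(B[2])*d[1]
    y0=y-.19;z0=p[2]+.016-.115;print('bed x %.4f y %.4f r %.4f a %.4f'%(x,y,np.hypot(y0,z0),np.arctan2(z0,-y0)))
E
python3 -c "
from h import *
lev();plan(arm.observe()['position'])"
```

```text
[0.578411   0.02148925 0.26348968] [-4.65753378  3.12997048  1.98789007] 0.21095726027408515
bed x -0.0568 y 0.0291 r 0.2301 a 0.7964
yaw_y -1.6131 tilt 0.0007 p [0.5784 0.0215 0.2635]
tool shift after twist (mm): tx 0.0 ty -0.0 tz -0.0
```

Tracking well (radius 0.230). I'll take the second half, stopping a little short.

Call:
move_arm([
  {"tx": 0.001, "ty": 0.0107, "tz": 0.0111, "twist": -0.005},
  {"tx": 0.0005, "ty": 0.01, "tz": 0.0118, "twist": 0},
  {"tx": 0, "ty": 0.0092, "tz": 0.0124, "twist": 0},
  {"tx": 0, "ty": 0.0083, "tz": 0.013, "twist": 0},
  {"tx": 0, "ty": 0.0074, "tz": 0.0135, "twist": 0},
  {"tx": 0, "ty": 0.0065, "tz": 0.014, "twist": 0},
  {"tx": 0, "ty": 0.0056, "tz": 0.0144, "twist": 0},
  {"tx": 0, "ty": 0.0046, "tz": 0.0147, "twist": 0},
  {"tx": 0, "ty": 0.0036, "tz": 0.015, "twist": 0},
  {"tx": 0, "ty": 0.0026, "tz": 0.0152, "twist": 0},
  {"tx": 0, "ty": 0.001, "tz": 0.008, "twist": 0},
  {"tx": 0, "ty": 0, "tz": 0, "twist": 0},
])

```text
clock: 44.05
position: [0.5766, -0.047, 0.1193]
ee_rot: [3.141, -0.053, -0.005]
force: [-1.8, 4.5, -5.0]
width: 0.209
gripper_force: 20.0
```

```bash
python3 -c "
from h import *
lev()"
```

```text
[ 0.57657013 -0.04703132  0.11934876] [-1.77944175  4.50945507 -5.01425197] 0.20908790714048922
bed x -0.0563 y -0.0395 r 0.2304 a 0.0884
```

Call:
move_arm([
  {"tx": 0, "ty": 0.0004, "tz": 0.006, "twist": 0},
  {"tx": 0, "ty": 0.0004, "tz": 0.006, "twist": 0},
  {"tx": 0, "ty": 0, "tz": 0.004, "twist": 0},
  {"tx": 0, "ty": 0, "tz": 0.002, "twist": 0},
  {"tx": 0, "ty": 0, "tz": 0, "twist": 0},
])

```text
clock: 44.55
position: [0.5767, -0.0477, 0.1031]
ee_rot: [-3.141, 0.053, 0.003]
force: [-4.8, 4.6, 1.1]
width: 0.209
gripper_force: 20.0
```

```bash
python3 -c "
from h import *
lev()"
```

```text
[ 0.57670998 -0.04768103  0.1031294 ] [-4.79605974  4.55297932  1.14602238] 0.20875659703480845
bed x -0.0562 y -0.0401 r 0.2302 a 0.0179
```

Call:
move_arm([
  {"tx": 0, "ty": 0, "tz": 0.002, "twist": 0},
  {"tx": 0, "ty": 0, "tz": 0.002, "twist": 0},
  {"tx": 0, "ty": 0, "tz": 0.0, "twist": 0},
  {"tx": 0, "ty": 0, "tz": 0, "twist": 0},
])

```text
clock: 44.95
position: [0.578, -0.0477, 0.1011]
ee_rot: [-3.14, 0.053, -0.002]
force: [-9.5, 5.8, 20.9]
width: 0.21
gripper_force: 20.0
```

```bash
python3 -c "
from h import *
lev()"
```

```text
[ 0.57798212 -0.0477394   0.10113695] [-9.53181183  5.81771729 20.93171342] 0.20987744616187504
bed x -0.0549 y -0.0401 r 0.2301 a 0.0093
```

The foot is bearing on the guard (about 21 N at an angle near 0). I release and clear the arm.

Call:
move_arm([
  {"tx": 0, "ty": 0, "tz": 0, "twist": 0},
  {"tx": 0, "ty": 0, "tz": 0, "twist": 0},
  {"tx": 0, "ty": 0, "tz": 0, "twist": 0},
  {"tx": 0, "ty": 0, "tz": 0, "twist": 0},
  {"tx": 0, "ty": 0, "tz": 0, "twist": 0},
  {"tx": 0, "ty": 0, "tz": -0.02, "twist": 0},
  {"tx": 0, "ty": 0, "tz": -0.03, "twist": 0},
  {"tx": 0, "ty": 0, "tz": -0.04, "twist": 0},
  {"tx": -0.03, "ty": 0, "tz": -0.02, "twist": 0},
  {"tx": -0.04, "ty": 0, "tz": 0, "twist": 0},
  {"tx": -0.04, "ty": 0, "tz": 0, "twist": 0},
  {"tx": -0.04, "ty": 0, "tz": 0, "twist": 0},
], gripper=-0.2)

```text
clock: 46.15
position: [0.4264, -0.0428, 0.2092]
ee_rot: [3.141, -0.054, 0.0]
force: [-0.2, 0.6, 0.7]
width: 0.602
gripper_force: 0.0
```

```bash
python3 - <<'E'
from h import *
np.set_printoptions(precision=2,suppress=True)
S=arm.get_image('side')[:,:,::-1];T=arm.get_image('top')[:,:,::-1]
im=np.zeros((600,800,3),np.uint8)
im[:,:420]=cv2.resize(S[180:300,170:254],(420,600),interpolation=2)
im[:300,425:800]=cv2.resize(T[140:210,265:352],(375,300),interpolation=2)
im[305:595,425:800]=cv2.resize(S[290:374,263:371],(375,290),interpolation=2)
cv2.imwrite('pics/c10.png',im)
b=lambda x,y,z:np.array([*bed(x,y),.03+z])
for a in(0,.035,.07):
    z=.085+.23*np.sin(a);y=.19-.23*np.cos(a)
    for x in(-.075,-.011): print(a,x,'side',(proj('side',b(x,y,z))-[170,180])*5)
print('scraper exp grip',(proj('side',np.array([.394,.219,.046]))-[263,290])*3.47+[425,305],'padc',(proj('side',np.array([.394,.219,.004]))-[263,290])*3.47+[425,305])
for c in('side','top'):
  for q in('lever_handle','scraper_grip'):
    print(q,c,[(round(d['conf'],2),np.round(np.array(d['point'])*[560,420],1).tolist()) for d in arm.place_of(c,q)])
print(proj('side',b(-.05,-.04,.085)),proj('side',b(-.05,-.04,.093)),proj('top',b(-.05,-.04,.085)))
print(arm.observe()['position'])
E
```

```text
0 -0.075 side [406.    96.09]
0 -0.011 side [272.57  82.73]
0.035 -0.075 side [405.49  83.49]
0.035 -0.011 side [271.29  70.13]
0.07 -0.075 side [404.87  71.15]
0.07 -0.011 side [269.87  57.78]
scraper exp grip [606.87 413.27] padc [601.22 452.01]
lever_handle side [(0.88, [240.9, 195.8]), (0.41, [194.4, 273.0]), (0.19, [315.7, 329.9])]
scraper_grip side [(0.9, [314.1, 319.3]), (0.72, [382.7, 329.9]), (0.69, [320.3, 270.3]), (0.68, [239.3, 328.7])]
lever_handle top [(0.65, [300.3, 189.7])]
scraper_grip top [(0.7, [211.5, 301.9]), (0.56, [254.4, 261.1]), (0.54, [202.0, 210.5]), (0.51, [208.9, 255.2])]
[240.74 198.17] [240.59 195.63] [300.75 189.49]
[ 0.43 -0.04  0.21]
```

View pics/c10.png

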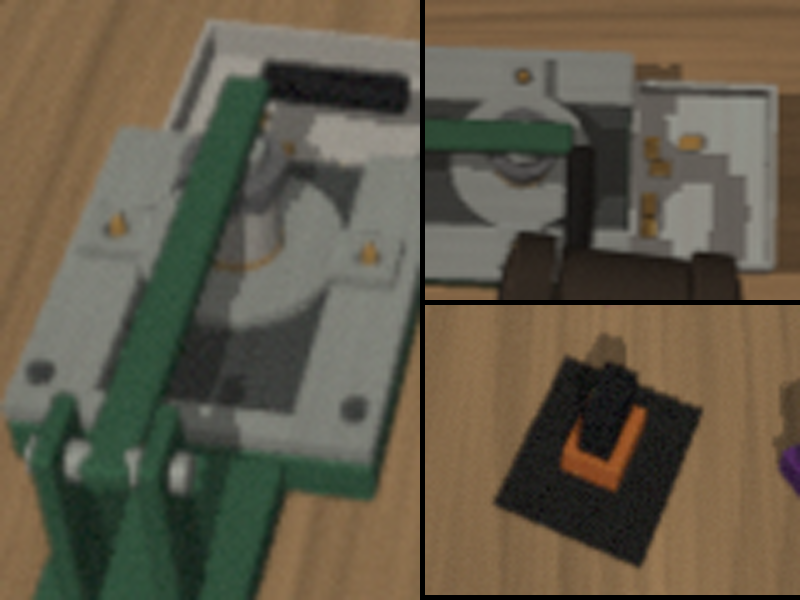

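The lever lies level over the guard: its handle end at side crop (403,92) fits an angle of about 0.01 rad. All five chips are in the tray, and the scraper is upright mid-pad at (605,430).

```bash
python3 -c "
from cell import arm
print(arm.sign_off())"
```

```text
the job is handed in; nothing more can be done
None
```

The job is handed in, though sign-off returned no verdict: my last images showed all five chips in the tray, the scraper upright mid-pad, the platen seated over both pegs, the guard centred on the sleeve, and the lever down on the guard at about 0.01 rad.

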